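Scan the ribbon spools into stock

ROBOT

A 7-joint arm with a two-finger parallel gripper is mounted at the origin on the work surface. World frame = base frame: x ahead of the robot, y to its left, z up, the work surface at z = 0. Lengths are in m, angles in rad, forces in N, time in s.
With the tool pointing down it reaches from about 0.35 to 0.775 m from the base axis. Payload 3.1 kg.
Tool frame: the origin (TCP) lies at the very end of the fingers, on their centre line; the grasp point (between the pads) lies 19 mm behind it (arm.pinch_z is the distance from the TCP to the grasp point, in m); z points along the fingers, y is the line along which they close (so a half turn about z gives the same grasp; the last joint's range is limited). The gripper opens to 85 mm and grips with 20 to 120 N. Pads are 22 mm wide; open, the fingers measure 114 mm over their backs; the gripper's body (76 mm by 85 mm) begins 54 mm behind the grasp point. The pads swing forward as they close: fully open they stand 13 mm farther back than shut.
Start: joints at [-1.208, 0.311, 0.014, 1.512, -0.004, 1.319, -0.027], TCP at [0.217, 0.506, 0.231] pointing down, gripper open.
Joint ranges: [-2.7, 2.7], [-0.3, 1.91], [-1.27, 1.3], [0.12, 2.57], [-1.44, 4.58], [0.2, 2.03], [-3.05, 3.05]. Speed limits (rad/s): [2.79, 2.79, 3.14, 3.14, 3.14, 3.14, 3.14].

INTERFACE

Orientations are given as a 3x3 rotation matrix whose columns are the frame's x, y, z axes.
In Python, from plant import arm, imaging, workorder gives the robot as it stands.
- The arm moves only by the shell command python3 -m pendant 'ROWS' [OPENING] [FORCE]. ROWS is JSON, a list that holds one entry, the list of rows, each a list of 6 numbers: the shift along the tool's x, y, z each as a share of 500 mm, from -1 to 1, then the turn, a rotation vector about the tool's x, y, z each as a share of pi rad, from -1 to 1. A call has 1 to 12 rows; each row shifts and turns the commanded pose from where the row before left it, along the tool's axes as they then stand; what a row does not reach is not made up. A row lasts 1/8 s, in which the tool goes at most 62.5 mm and 10.7 degrees, less where a joint would pass 70% of its speed; a pose out of reach is approached as far as the arm can. A call with a number of a shift or a turn outside -1 to 1 is refused whole. A call with a gripper value outside its range is refused whole. OPENING is the finger opening in mm, from 0 to 85.4, set as the call begins (- or left out, the last holds). The fingers move at their own pace and stop on an object; FORCE is the grip in N (left out, the last holds). Time passes only in rows, so rows that do not move let the fingers close. It gives the time, the measured TCP pose, the force, the opening and the grip force at its end, in the units of the state.
- arm.state(): the state, without advancing time (a new reading comes with each control period).
- imaging.read_camera(name): name is "scene" or "top" or "wrist"; returns a dict with "pixels" (420x560x3 uint8, blue, green, red), "intrinsics" (3x3 intrinsics, pixels), "dist" ([k1, k2, p1, p2, k3] as OpenCV has them; the pictures are not rectified), "R" (3x3) and "t" (3): a world point X has camera coordinates R X + t; the wrist camera has in their place "mount" (4x4, takes a point from camera to tool coordinates, whose origin is the TCP and whose axes are the flange's). Camera axes: x right, y down, z forward; pixel columns grow to the right and rows downward; lengths in m; the calibration is good to about 2 mm. A picture is of the moment at which its call begins: read the wrist's pose just before it. There is no depth.
- workorder.hand_in(): hands the job in; it is judged then, once.
The state is a dict: "clock": time; "joint_pos": joint angles; "qd": joint speeds; "joint_torque": joint torques, N m; "position": TCP position; "ee_rot": TCP orientation; "wrist_force": force on the tool from outside, world axes, zero at the start; "torque": the same for the moment, N m; "grip_width": finger opening in m; "grip_force": force on a finger pad.
Only numpy, scipy, OpenCV 4.12 (cv2) and the standard library are available. Lean on these libraries where they do the work, as an engineer would, in place of code of your own. Each camera call takes 0.05 s, during which the arm holds its last target. There are 200 camera calls.

TASK

Pull the white carriage fully out, stand every ribbon spool that is there (two or three) upright on a blue ring of its own, turned so that its label squarely faces the scanner block, then slide the loaded carriage fully in and press the green scan button right down. Then pull the carriage fully out again, stand all the spools upright in the blue tray, slide the empty carriage fully in and leave it there. Do not disturb the jar, mug, brush, yellow box and red tin.

Things in the scene. Friction and masses are not known exactly. Their poses are not given: they have to be found in the camera images.
- spool_black: black ribbon spool, may be absent (None); a plain cylinder 70 mm tall and 60 mm across standing upright, with thin cardboard end discs (grip it across its sides from above), about 0.18 kg. Origin: centre of the underside; z up its axis; its own +x points at the label.
- spool_tan: tan ribbon spool, may be absent (None); a plain cylinder 70 mm tall and 60 mm across standing upright, with thin cardboard end discs (grip it across its sides from above), about 0.18 kg. Origin: centre of the underside; z up its axis; its own +x points at the label.
- spool_green: dark green ribbon spool, may be absent (None); a plain cylinder 70 mm tall and 60 mm across standing upright, with thin cardboard end discs (grip it across its sides from above), about 0.18 kg. Origin: centre of the underside; z up its axis; its own +x points at the label.
- spool_black_label (a point): middle of the label on the black spool's side (white with a red stripe up the middle, 28 mm wide, 30 mm out along the spool's +x, 35 mm up); a red bar on the top flange points the same way
- spool_tan_label (a point): middle of the label on the tan spool's side (white with a red stripe up the middle, 28 mm wide, 30 mm out along the spool's +x, 35 mm up); a red bar on the top flange points the same way
- spool_green_label (a point): middle of the label on the green spool's side (white with a red stripe up the middle, 28 mm wide, 30 mm out along the spool's +x, 35 mm up); a red bar on the top flange points the same way
- scan_stand: the scanning stand, fixed: dark steel base plate 360 x 300 x 8 mm with a black scanner block 60 x 300 mm, 90 mm tall, at its far (+x) side. Origin: on the table, below the middle of the carriage when the carriage is fully out; its +x points from the carriage straight to the scanner block (the block's glass window, with a red line, faces -x and stands 170 mm along +x from the origin).
- carriage (a joint): the white carriage's position along the stand's +x: 0 = fully out (stop nearest the robot), 0.100 m = fully in (stop at the scanner). Its deck is 130 mm along the slide and 315 mm across. Stays where it is left; about 3 N of friction.
- carriage_handle (a point): middle of the top of the orange upright tab at the carriage's -y end, 100 mm above the table; the tab is 14 mm thick along the sliding direction, 36 mm wide across it and stands 72 mm tall; pinch from above and slide
- scan_button (a joint): the scan button's travel: 0 = up, 0.006 m = fully down (5 N); springs back
- scan_button_top (a point): centre of the top of the green scan button (32 mm across) on top of the scanner block
- counted_tray: blue tray for counted spools, fixed, 330 x 120 mm outside, floor 5 mm thick, walls 5 mm thick, rim 22 mm above the table. Origin: centre of its underside; long side along its x.
- seat0 (a point): centre of the blue ring at the -y end of the carriage's deck, at the deck's surface 30 mm above the table; moves with the carriage. Rings 105 mm apart in a row across the slide; each takes one spool.
- seat1 (a point): centre of the blue ring at the middle of the carriage's deck, at the deck's surface 30 mm above the table; moves with the carriage. Rings 105 mm apart in a row across the slide; each takes one spool.
- seat2 (a point): centre of the blue ring at the +y end of the carriage's deck, at the deck's surface 30 mm above the table; moves with the carriage. Rings 105 mm apart in a row across the slide; each takes one spool.
- button_jar: clear jar with a brass cap, 56 mm across, 75 mm tall; bystander, leave alone. Origin: on its underside, near its middle.
- mug: blue mug, 80 mm across, 90 mm tall; bystander, leave alone. Origin: on its underside, near its middle.
- hat_brush: brush lying flat, 200 mm long; bystander, leave alone. Origin: on its underside, near its middle.
- chalk_box: flat yellow box, 24 x 70 x 16 mm, lying near the spools; bystander, leave alone. Origin: on its underside, near its middle.
- pin_tin: round red tin, 68 mm across, 30 mm tall; bystander, leave alone. Origin: on its underside, near its middle.
Not all that is in view belongs to the job. Leave any pink or purple look-alike of the spool_green alone.

How it is judged:
On the way, in this order (a step that is already met when the one before it is completed fails the run):
1. the carriage is pulled fully out (within 6 mm of its outer stop) (value of joint carriage below 0.006 m), for 0.2 s.
2. every spool present stands on a ring of the carriage (within 18 mm), upright, its label facing the scanner within 0.26 rad, and is let go, with the carriage still out (within 20 mm) ((horizontal distance between spool_black and seat0 below 0.018 m or horizontal distance between spool_black and seat1 below 0.018 m or horizontal distance between spool_black and seat2 below 0.018 m) and z of each of spool_black, spool_tan, spool_green in the frame of seat1 below 0.008 m and angle between each of spool_black, spool_tan, spool_green's own z axis and vertical below 0.12 rad and angle between the x axis of each of spool_black, spool_tan, spool_green and the x axis of scan_stand, either way round below 0.26 rad and x of each of spool_black_label, spool_tan_label, spool_green_label in the frame of seat1 above 0.005 m and (horizontal distance between spool_tan and seat0 below 0.018 m or horizontal distance between spool_tan and seat1 below 0.018 m or horizontal distance between spool_tan and seat2 below 0.018 m) and (horizontal distance between spool_green and seat0 below 0.018 m or horizontal distance between spool_green and seat1 below 0.018 m or horizontal distance between spool_green and seat2 below 0.018 m) and value of joint carriage below 0.02 m and contact force between the fingers and spool_black below 0.2 N and contact force between the fingers and spool_tan below 0.2 N and contact force between the fingers and spool_green below 0.2 N), for 0.2 s.
3. the carriage is slid fully in (within 6 mm of the inner stop) with all the spools still on their rings and facing the scanner (value of joint carriage above 0.094 m and (horizontal distance between spool_black and seat0 below 0.018 m or horizontal distance between spool_black and seat1 below 0.018 m or horizontal distance between spool_black and seat2 below 0.018 m) and z of each of spool_black, spool_tan, spool_green in the frame of seat1 below 0.008 m and angle between each of spool_black, spool_tan, spool_green's own z axis and vertical below 0.12 rad and angle between the x axis of each of spool_black, spool_tan, spool_green and the x axis of scan_stand, either way round below 0.26 rad and x of each of spool_black_label, spool_tan_label, spool_green_label in the frame of seat1 above 0.005 m and (horizontal distance between spool_tan and seat0 below 0.018 m or horizontal distance between spool_tan and seat1 below 0.018 m or horizontal distance between spool_tan and seat2 below 0.018 m) and (horizontal distance between spool_green and seat0 below 0.018 m or horizontal distance between spool_green and seat1 below 0.018 m or horizontal distance between spool_green and seat2 below 0.018 m)), for 0.2 s.
4. the scan button is pressed at least 4.5 of its 6 mm, the carriage fully in and the spools facing the scanner (all of step 3 and value of joint scan_button above 0.0045 m), for 0.05 s.
5. the carriage is pulled fully out again (within 6 mm of its outer stop) (value of joint carriage below 0.006 m), for 0.2 s.
6. every spool present stands upright on the floor of the blue tray and is let go, with the carriage still out (within 20 mm) (x of spool_black in the frame of counted_tray between -0.135 and 0.135 m and y of spool_black in the frame of counted_tray between -0.03 and 0.03 m and z of each of spool_black, spool_tan, spool_green in the frame of counted_tray below 0.012 m and angle between each of spool_black, spool_tan, spool_green's own z axis and vertical below 0.12 rad and linear speed of each of spool_black, spool_tan, spool_green below 0.02 m/s and x of spool_tan in the frame of counted_tray between -0.135 and 0.135 m and y of spool_tan in the frame of counted_tray between -0.03 and 0.03 m and x of spool_green in the frame of counted_tray between -0.135 and 0.135 m and y of spool_green in the frame of counted_tray between -0.03 and 0.03 m and value of joint carriage below 0.02 m and contact force between the fingers and spool_black below 0.2 N and contact force between the fingers and spool_tan below 0.2 N and contact force between the fingers and spool_green below 0.2 N), for 0.2 s.
At the end, for the whole second after the job is handed in: Every spool present stands upright (within 0.12 rad) on the floor of the blue tray, between its walls, at rest and let go; the carriage is fully in (within 6 mm) and the scan button is up (x of spool_black in the frame of counted_tray between -0.135 and 0.135 m and y of spool_black in the frame of counted_tray between -0.03 and 0.03 m and z of each of spool_black, spool_tan, spool_green in the frame of counted_tray below 0.012 m and angle between each of spool_black, spool_tan, spool_green's own z axis and vertical below 0.12 rad and linear speed of each of spool_black, spool_tan, spool_green below 0.02 m/s and x of spool_tan in the frame of counted_tray between -0.135 and 0.135 m and y of spool_tan in the frame of counted_tray between -0.03 and 0.03 m and x of spool_green in the frame of counted_tray between -0.135 and 0.135 m and y of spool_green in the frame of counted_tray between -0.03 and 0.03 m and value of joint carriage above 0.094 m and value of joint scan_button below 0.002 m and contact force between the fingers and spool_black below 0.2 N and contact force between the fingers and spool_tan below 0.2 N and contact force between the fingers and spool_green below 0.2 N); the robot touches nothing.
It fails at once if a bystander (jar, mug, brush, yellow box or tin) is moved more than 60 mm (distance of any of button_jar, mug, hat_brush, chalk_box, pin_tin from where it was at the start of the episode above 0.06 m).
Of spool_black, spool_tan, spool_green only 2 to 3 are there at a start; the rules pass over those that are not, and their reading is None.
At some moment in a run one of spool_black, spool_tan, spool_green may be knocked a few centimetres aside while the robot is not near it.
Once in a run the grip may slacken for a moment while it holds something.
It also fails if it takes over 210 s, if anything falls off the work surface, if the arm or the gripper's body presses on something with over 40 N, if the wrist force passes 120 N, or if a joint passes its speed limit or range.

## Working session

There is one attempt and no reset: what is moved stays moved. The work goes in short steps, Python scripts to look and compute and a shell command to move; the robot and the scene stay as the last step left them, time stands still between calls to the robot, and variables do not carry over. Pictures are saved under pics/ and viewed, at most 14 in all, crops included, and the job is handed in when it is done.

```bash
ls; mkdir -p pics; cat > h.py <<'E'
import numpy as np, cv2
from plant import arm, imaging, workorder
def shot(name,fn=None):
    s=arm.state(); c=imaging.read_camera(name)
    if name=="wrist":
        M=np.array(c["mount"]); T=np.eye(4); T[:3,:3]=s["ee_rot"]; T[:3,3]=s["position"]
        C=np.linalg.inv(T@M); c["R"]=C[:3,:3]; c["t"]=C[:3,3]
    c["R"]=np.array(c["R"]);c["t"]=np.array(c["t"])
    if fn: cv2.imwrite("pics/"+fn,c["pixels"])
    return c
def ray(c,px,z):
    u=cv2.undistortPoints(np.array([[px]],float),np.array(c["intrinsics"]),np.array(c["dist"]))[0,0]
    d=c["R"].T@np.array([u[0],u[1],1]); o=-c["R"].T@c["t"]
    return o+d*(z-o[2])/d[2]
def proj(c,X):
    return cv2.projectPoints(np.array([X],float),cv2.Rodrigues(c["R"])[0],c["t"],np.array(c["intrinsics"]),np.array(c["dist"]))[0][0,0]
E
python3 - <<'E'
from h import *
import pickle
d={n:shot(n,n+"0.png") for n in("top","scene")}
pickle.dump(d,open("c0.pkl","wb"))
for n in d: print(n,-d[n]["R"].T@d[n]["t"])
s=arm.state();print({k:np.round(v,3) for k,v in s.items()})
E
```

```text
pics
top [0.14637953 0.10503142 1.46462297]
scene [1.11413249 0.40679975 0.8843795 ]
{'clock': np.float64(0.1), 'joint_pos': array([-1.208,  0.312,  0.014,  1.513, -0.004,  1.319, -0.027]), 'qd': array([ 0.   , -0.001, -0.001, -0.004,  0.001,  0.002,  0.001]), 'joint_torque': array([ 1.0000e-03, -3.8086e+01,  1.4700e-01, -2.3124e+01,  1.2000e-02,
        8.0000e-03, -0.0000e+00]), 'position': array([0.216, 0.505, 0.23 ]), 'ee_rot': array([[-0.919,  0.394, -0.001],
       [ 0.394,  0.919, -0.002],
       [-0.   , -0.002, -1.   ]]), 'wrist_force': array([ 0.599, -0.507, -0.519]), 'torque': array([-0.043,  0.007,  0.046]), 'grip_force': np.float64(0.0), 'grip_width': np.float64(0.086)}
```

View pics/top0.png

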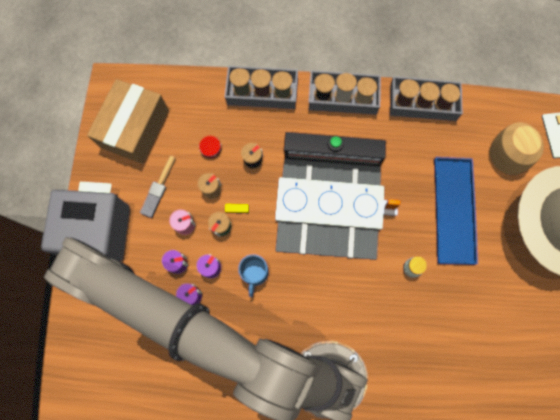

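View pics/scene0.png

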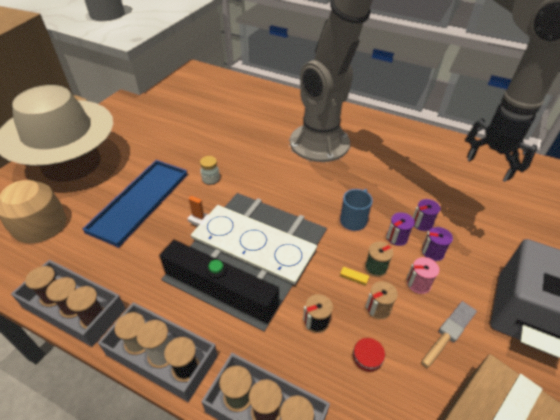

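The top view shows three spools: black (252,155), tan (208,184) and green (219,224). The carriage is partly in, with rings at (295,200), (331,203) and (366,206), the handle at (393,203), the button at (336,143) and the tray around (455,211). The scene view gives the same spool colours. I'll enlarge this area.

```bash
python3 - <<'E'
import cv2
a=cv2.imread("pics/top0.png")
cv2.imwrite("pics/a.png",cv2.resize(a[125:275,130:330],None,fx=4,fy=4,interpolation=cv2.INTER_CUBIC))
cv2.imwrite("pics/b.png",cv2.resize(a[125:275,285:485],None,fx=4,fy=4,interpolation=cv2.INTER_CUBIC))
E
```

```text
(no output)
```

View pics/a.png

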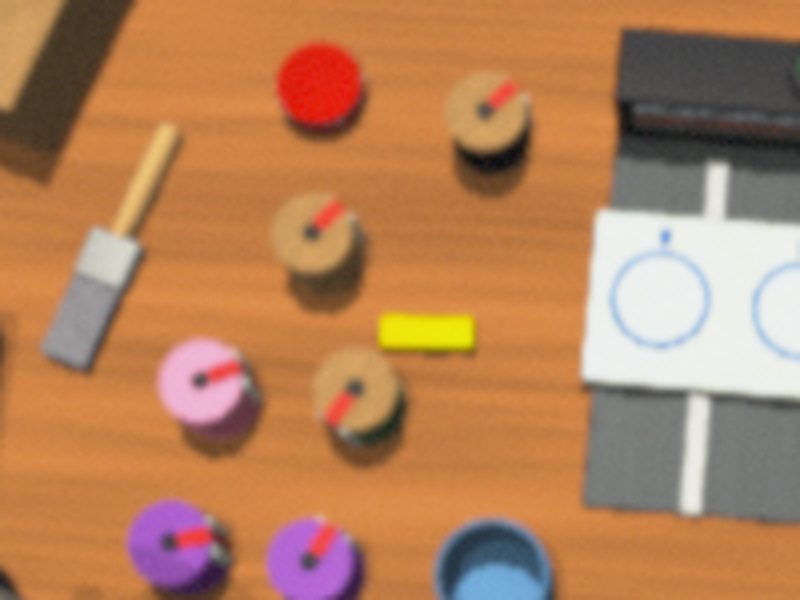

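View pics/b.png

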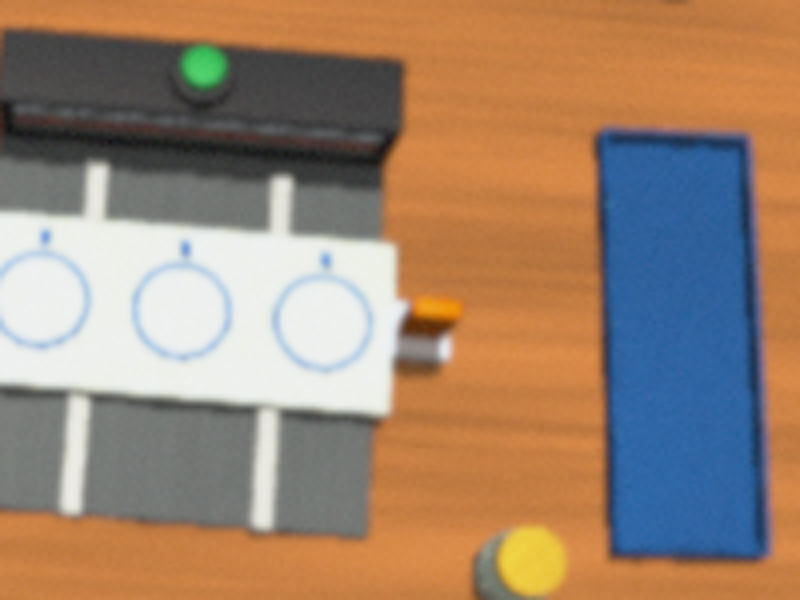

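```bash
cat > m1.py <<'E'
from h import *
import pickle
c=pickle.load(open("c0.pkl","rb"))["top"]
A=lambda x,y:((x+.5)/4-.5+130,(y+.5)/4-.5+125)
B=lambda x,y:((x+.5)/4-.5+285,(y+.5)/4-.5+125)
for n,p,q in(("black",(485,110),(515,88)),("tan",(313,232),(340,208)),("green",(355,388),(330,420))):
    a=ray(c,A(*p),.07);b=ray(c,A(*q),.07);d=b-a
    print(n,a[:2].round(4),"yaw",np.degrees(np.arctan2(d[1],d[0])).round(1))
for n,p,z,f in(("box1",(380,315),.016,A),("box2",(474,350),.016,A),("tin",(320,85),.03,A),("pink",(201,380),.07,A),("mug",(493,570),.09,A),("r2",(42,299),.03,B),("r1",(182,310),.03,B),("r0",(323,322),.03,B),("handle",(438,307),.1,B),("button",(205,66),.1,B),("jar",(532,560),.075,B),
 ("t1",(598,130),.022,B),("t2",(750,135),.022,B),("t3",(770,555),.022,B),("t4",(610,558),.022,B),("stand",(404,64),.09,B),("base",(367,537),.008,B),("base2",(0,510),.008,B)):
    print(n,ray(c,f(*p),z)[:2].round(4))
E
python3 m1.py
```

```text
black [0.6362 0.2689] yaw -47.9
tan [0.5347 0.3859] yaw -42.5
green [0.4214 0.3431] yaw 147.5
box1 [0.4887 0.3392]
box2 [0.4668 0.2665]
tin [0.6625 0.4018]
pink [0.4194 0.4551]
mug [0.2965 0.2316]
r2 [0.5117 0.1295]
r1 [0.5104 0.0258]
r0 [ 0.5084 -0.0791]
handle [ 0.5073 -0.1515]
button [0.6762 0.0221]
jar [ 0.3349 -0.228 ]
t1 [ 0.6774 -0.2888]
t2 [ 0.6832 -0.4106]
t3 [ 0.3559 -0.4214]
t4 [ 0.3469 -0.2991]
stand [ 0.6927 -0.125 ]
base [ 0.3537 -0.1205]
base2 [0.356  0.1498]
```

```bash
cat > go.py <<'E'
# go.py x y z a : turn (share of pi, tool axes) then shift (shares of 500mm) in turned tool axes
import sys
from h import *
from scipy.spatial.transform import Rotation as Ro
def plan(x,y,z,a,s=None):
    s=s or arm.state(); a=np.radians(a)
    Y=np.array([np.cos(a),np.sin(a),0]);Z=np.array([0,0,-1.]);T=np.c_[np.cross(Y,Z),Y,Z]
    w=Ro.from_matrix(np.array(s["ee_rot"]).T@T).as_rotvec()/np.pi
    d=T.T@(np.array([x,y,z])-s["position"])/.5
    print("turn",w.round(4),"rows@.055:",np.ceil(abs(w).max()/.056),"shift",d.round(4),"rows@.1:",np.ceil(np.linalg.norm(d)/.1))
def stat():
    s=arm.state();R=np.array(s["ee_rot"]);print("t",round(float(s["clock"]),2),"pos",np.round(s["position"],4),"a",np.degrees(np.arctan2(R[1,1],R[0,1])).round(1),"tilt",np.degrees(np.arccos(-R[2,2])).round(1),"F",np.round(s["wrist_force"],1),"w",round(float(s["grip_width"]),4),"g",round(float(s["grip_force"]),1))
if __name__=="__main__": stat(); plan(*map(float,sys.argv[1:]))
E
python3 go.py .507 -.1515 .22 -1
```

```text
t 0.1 pos [0.2163 0.505  0.2303] a 66.8 tilt 0.1 F [ 0.6 -0.5 -0.5] w 0.0855 g 0.0
turn [-0.0006  0.0004  0.3767] rows@.055: 7.0 shift [-1.3026  0.6042  0.0207] rows@.1: 15.0
```

```bash
python3 -m pendant '[[[0,0,0,0,0,0.0538],[0,0,0,0,0,0.0538],[0,0,0,0,0,0.0538],[0,0,0,0,0,0.0538],[0,0,0,0,0,0.0538],[0,0,0,0,0,0.0538],[0,0,0,0,0,0.0538]]]' 60 >/dev/null
python3 -m pendant '[[[-0.087,0.04,0,0,0,0],[-0.087,0.04,0,0,0,0],[-0.087,0.04,0,0,0,0],[-0.087,0.04,0,0,0,0],[-0.087,0.04,0,0,0,0],[-0.087,0.04,0,0,0,0],[-0.087,0.04,0,0,0,0],[-0.087,0.04,0,0,0,0],[-0.087,0.04,0,0,0,0],[-0.087,0.04,0,0,0,0]]]'>/dev/null
python3 -m pendant '[[[-0.087,0.04,0,0,0,0],[-0.087,0.04,0,0,0,0],[-0.087,0.04,0,0,0,0],[-0.087,0.04,0,0,0,0],[-0.087,0.04,0,0,0,0],[0,0,0,0,0,0]]]'
python3 - <<'E'
from h import *
import go,pickle
go.stat()
c=shot("wrist","w1.png");pickle.dump(c,open("w1.pkl","wb"))
E
python3 go.py .507 -.1515 .067 -1
```

```text
clock: 2.98
position: [0.5048, -0.157, 0.2308]
ee_rot: [[0.025, 1.0, -0.001], [1.0, -0.025, -0.004], [-0.004, -0.001, -1.0]]
wrist_force: [-0.4, 0.3, 0.0]
grip_width: 0.0597
grip_force: 0.0
t 2.98 pos [ 0.5048 -0.157   0.2308] a -1.4 tilt 0.3 F [-0.4  0.3  0. ] w 0.0597 g 0.0
t 3.02 pos [ 0.5048 -0.1539  0.2307] a -1.2 tilt 0.1 F [ 0.1  1.1 -0.5] w 0.0598 g 0.0
turn [-0.0006  0.0003 -0.0013] rows@.055: 1.0 shift [0.0048 0.0044 0.3273] rows@.1: 4.0
```

View pics/w1.png

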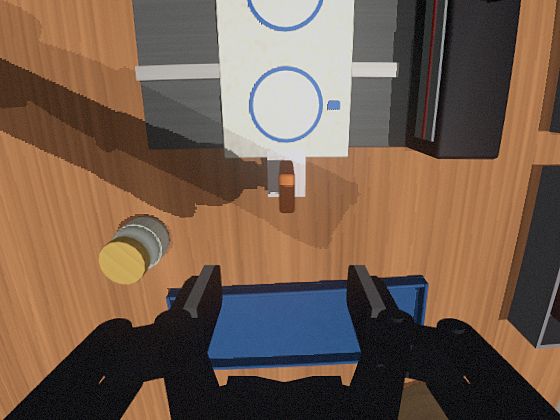

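The wrist view shows the handle tab at (287,162–212), seat0's ring at (286,104), the jar at lower left and the tray below.

```bash
python3 - <<'E'
from h import *
import pickle
c=pickle.load(open("w1.pkl","rb"))
print("cam",-c["R"].T@c["t"])
print("ring",ray(c,(286,104),.03))
for p in((279,212),(294,212),(287,212),(287,185),(287,162)): print(p,ray(c,p,.1)[:2].round(4))
print([proj(c,(.507,y,z)).round(0) for y in(-.134,-.17) for z in(.03,.1)])
E
```

```text
cam [ 0.50845731 -0.07577553  0.37419818]
ring [ 0.50996776 -0.07756367  0.03      ]
(279, 212) [ 0.5013 -0.1681]
(294, 212) [ 0.5145 -0.1684]
(287, 212) [ 0.5083 -0.1683]
(287, 185) [ 0.5089 -0.1438]
(287, 162) [ 0.5094 -0.124 ]
[array([284., 160.]), array([284., 174.]), array([285., 193.]), array([286., 214.])]
```

```bash
python3 -m pendant '[[[0.008,0.006,0.08,0,0,0],[0,0,0.08,0,0,0],[0,0,0.08,0,0,0],[0,0,0.087,0,0,0],[0,0,0,0,0,0]]]' >/dev/null
python3 -m pendant '[[[0,0,0,0,0,0],[0,0,0,0,0,0],[0,0,0,0,0,0],[0,0,0,0,0,0]]]' 5 40
python3 -m pendant '[[[0,-0.01,0,0,0,0],[0,-0.02,0,0,0,0],[0,-0.02,0,0,0,0],[0,-0.01,0,0,0,0],[0,0,0,0,0,0]]]'
python3 -m pendant '[[[0,-0.006,0,0,0,0],[0,-0.006,0,0,0,0],[0,0,0,0,0,0]]]'
```

```text
clock: 4.15
position: [0.5092, -0.1482, 0.0697]
ee_rot: [[0.017, 1.0, 0.002], [1.0, -0.017, 0.0], [0.0, 0.002, -1.0]]
wrist_force: [-2.2, 1.3, 7.3]
grip_width: 0.0138
grip_force: 40.4
clock: 4.78
position: [0.4796, -0.1478, 0.0697]
ee_rot: [[0.017, 1.0, 0.004], [1.0, -0.017, 0.0], [0.0, 0.004, -1.0]]
wrist_force: [0.8, 0.9, 9.4]
grip_width: 0.0138
grip_force: 40.9
clock: 5.15
position: [0.4742, -0.1476, 0.0697]
ee_rot: [[0.017, 1.0, 0.005], [1.0, -0.017, -0.0], [-0.0, 0.005, -1.0]]
wrist_force: [1.9, 0.8, 9.0]
grip_width: 0.0136
grip_force: 40.7
```

```bash
python3 -m pendant '[[[0,-0.006,0,0,0,0],[0,-0.006,0,0,0,0],[0,0,0,0,0,0]]]'
python3 -m pendant '[[[0,-0.006,0,0,0,0],[0,-0.006,0,0,0,0],[0,0,0,0,0,0]]]'
```

```text
clock: 5.52
position: [0.4683, -0.1475, 0.0697]
ee_rot: [[0.017, 1.0, 0.005], [1.0, -0.017, -0.0], [-0.0, 0.005, -1.0]]
wrist_force: [1.1, 1.1, 9.2]
grip_width: 0.0133
grip_force: 40.7
clock: 5.9
position: [0.4676, -0.1476, 0.0698]
ee_rot: [[0.016, 1.0, 0.015], [1.0, -0.016, -0.004], [-0.003, 0.015, -1.0]]
wrist_force: [13.8, -0.6, -3.8]
grip_width: 0.0131
grip_force: 41.2
```

```bash
python3 -m pendant '[[[0,0.006,0,0,0,0],[0,0,0,0,0,0]]]' - >/dev/null
python3 -m pendant '[[[0,0,0,0,0,0],[0,0,0,0,0,0],[0,0,0,0,0,0],[0,0,-0.08,0,0,0],[0,0,-0.08,0,0,0],[0,0,-0.08,0,0,0],[0.1,0,-0.08,0,0,0],[0.1,0,0,0,0,0],[0.1,0,0,0,0,0],[0,0,0,0,0,0],[0,0,0,0,0,0]]]' 50
python3 - <<'E'
from h import *
import go,pickle
go.stat()
c=shot("wrist","w2.png");pickle.dump(c,open("w2.pkl","wb"))
d=shot("top","top2.png");pickle.dump(d,open("t2.pkl","wb"))
a=cv2.resize(c["pixels"],(560,420)); b=cv2.resize(d["pixels"][125:275,150:350],None,fx=2,fy=2)
v=np.zeros((600,800,3),np.uint8);v[:420,:560]=a
cv2.imwrite("pics/w2b.png",a)
# red bars/hubs not tracked: diff to first picture
o=cv2.imread("pics/top0.png");m=(cv2.absdiff(o,d["pixels"]).max(2)>40)
for n,(x,y) in dict(black=(252,155),tan=(208,184),green=(219,224)).items(): print(n,m[y-15:y+15,x-15:x+15].sum())
E
```

```text
clock: 7.52
position: [0.4655, 0.0008, 0.2265]
ee_rot: [[0.017, 1.0, -0.001], [1.0, -0.017, -0.001], [-0.001, -0.001, -1.0]]
wrist_force: [-0.1, 0.5, 0.1]
grip_width: 0.0499
grip_force: 0.0
t 7.53 pos [0.4655 0.0008 0.2265] a -1.0 tilt 0.1 F [-0.1  0.5  0.1] w 0.0499 g 0.0
black 0
tan 0
green 0
```

View pics/w2.png

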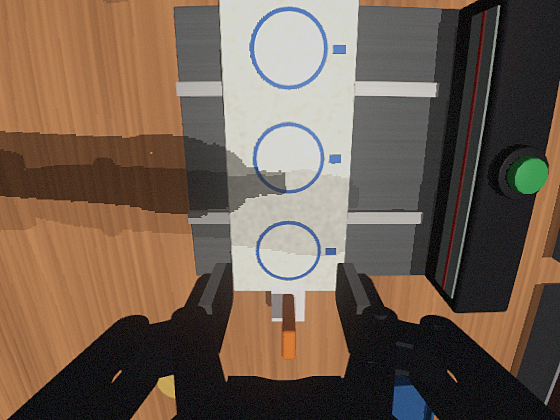

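The carriage is out. Rings are at (288,48), (288,158) and (288,251), and the button is at (529,176).

```bash
python3 - <<'E'
from h import *
import pickle
c=pickle.load(open("w2.pkl","rb"))
for p,z in(((288.5,48),.03),((288.5,157.5),.03),((288.5,250.5),.03),((339,49),.03),((335,158),.03),((529,176),.1)): print(p,ray(c,p,z).round(4))
E
python3 go.py .636 .269 .22 -48
```

```text
(288.5, 48) [0.4733 0.1326 0.03  ]
(288.5, 157.5) [0.4718 0.0276 0.03  ]
(288.5, 250.5) [ 0.4703 -0.0781  0.03  ]
(339, 49) [0.5215 0.1311 0.03  ]
(335, 158) [0.5201 0.0264 0.03  ]
(529, 176) [0.6811 0.0208 0.1   ]
t 7.62 pos [ 4.658e-01 -3.000e-04  2.268e-01] a -1.2 tilt 0.0 F [ 0.1  0.2 -0.6] w 0.0497 g 0.0
turn [0.000e+00 2.000e-04 2.603e-01] rows@.055: 5.0 shift [ 0.6134 -0.1723  0.0135] rows@.1: 7.0
```

```bash
python3 -m pendant '[[[0,0,0,0,0,0.052],[0,0,0,0,0,0.052],[0,0,0,0,0,0.052],[0,0,0,0,0,0.052],[0,0,0,0,0,0.052],[0.088,-0.0246,0,0,0,0],[0.088,-0.0246,0,0,0,0],[0.088,-0.0246,0,0,0,0],[0.088,-0.0246,0,0,0,0],[0.088,-0.0246,0,0,0,0],[0.088,-0.0246,0,0,0,0],[0.088,-0.0246,0,0,0,0]]]' 84 >/dev/null
python3 -m pendant '[[[0,0,0,0,0,0],[0,0,0,0,0,0],[0,0,0,0,0,0]]]' >/dev/null
python3 - <<'E'
from h import *
import go,pickle
go.stat()
c=shot("wrist","w3.png");pickle.dump(c,open("w3.pkl","wb"))
E
python3 go.py .6362 .2689 .024 -48
```

```text
t 9.5 pos [0.6365 0.2697 0.2275] a -48.0 tilt 0.0 F [-0.2 -0.6  0.2] w 0.0841 g 0.0
t 9.55 pos [0.6364 0.2702 0.2277] a -48.0 tilt 0.0 F [ 0.4  1.2 -0.3] w 0.0838 g 0.0
turn [ 0.0002 -0.0001  0.0003] rows@.055: 1.0 shift [-0.0021  0.0016  0.4073] rows@.1: 5.0
```

View pics/w3.png

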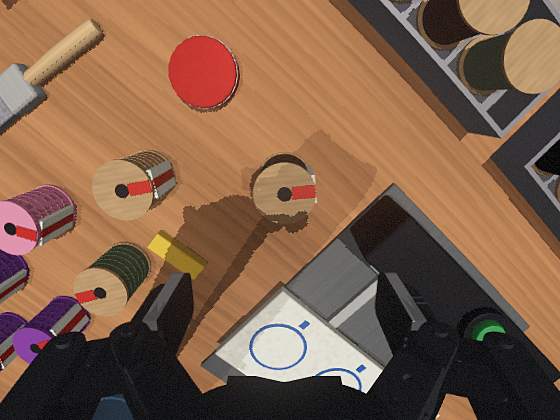

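The black spool's hub is at (285,194) with the bar pointing to (313,191). Tan's hub is at (122,191), tip (150,187). Green's hub is at (99,293), tip (78,297).

```bash
python3 - <<'E'
from h import *
import pickle
c=pickle.load(open("w3.pkl","rb"))
for n,p,q in(("black",(285,194),(315,191)),("tan",(122,191),(151,187)),("green",(99,293),(77,297))):
    a=ray(c,p,.07);b=ray(c,q,.07);d=b-a
    print(n,a.round(4),np.hypot(*d[:2]).round(3),"yaw",np.degrees(np.arctan2(d[1],d[0])).round(1))
E
```

```text
black [0.6375 0.2679 0.07  ] 0.029 yaw -42.1
tan [0.5351 0.3869 0.07  ] 0.029 yaw -40.6
green [0.4204 0.344  0.07  ] 0.027 yaw 144.2
```

```bash
python3 -m pendant '[[[-0.003,0.002,0.1,0,0,0],[0,0,0.1,0,0,0],[0,0,0.1,0,0,0],[0,0,0.08,0,0,0],[0,0,0.025,0,0,0],[0,0,0,0,0,0]]]'
python3 -m pendant '[[[0,0,0,0,0,0],[0,0,0,0,0,0],[0,0,0,0,0,0],[0,0,0,0,0,0]]]' 50 45
python3 -m pendant '[[[0,0,-0.03,0,0,0],[0,0,-0.09,0,0,0],[0,0,-0.09,0,0,0],[0,0,-0.09,0,0,0],[0,0,-0.04,0,0,0],[0,0,0,0,0,0]]]'
python3 go.py .470 -.078 .2 -6.8
```

```text
clock: 10.3
position: [0.6359, 0.2701, 0.0248]
ee_rot: [[0.741, 0.672, 0.0], [0.672, -0.741, -0.0], [-0.0, 0.0, -1.0]]
wrist_force: [-0.2, -0.7, 0.1]
grip_width: 0.0837
grip_force: 0.0
clock: 10.8
position: [0.638, 0.2709, 0.0274]
ee_rot: [[0.74, 0.672, 0.005], [0.672, -0.74, 0.002], [0.005, 0.002, -1.0]]
wrist_force: [0.5, 0.1, 6.2]
grip_width: 0.0593
grip_force: 49.0
clock: 11.55
position: [0.6369, 0.2706, 0.1971]
ee_rot: [[0.74, 0.672, 0.004], [0.672, -0.74, 0.002], [0.004, 0.002, -1.0]]
wrist_force: [0.5, -0.0, -2.1]
grip_width: 0.059
grip_force: 48.9
t 11.55 pos [0.6369 0.2706 0.1971] a -47.8 tilt 0.3 F [ 0.5 -0.  -2.1] w 0.059 g 48.9
turn [ 0.001  -0.0011 -0.2276] rows@.055: 5.0 shift [-0.7317 -0.2489 -0.0059] rows@.1: 8.0
```

```bash
python3 -m pendant '[[[0,0,0,0,0,-0.0455],[0,0,0,0,0,-0.0455],[0,0,0,0,0,-0.0455],[0,0,0,0,0,-0.0455],[0,0,0,0,0,-0.0455],[-0.0915,-0.031,0,0,0,0],[-0.0915,-0.031,0,0,0,0],[-0.0915,-0.031,0,0,0,0],[-0.0915,-0.031,0,0,0,0]]]'>/dev/null
python3 -m pendant '[[[-0.0915,-0.031,0,0,0,0],[-0.0915,-0.031,0,0,0,0],[-0.0915,-0.031,0,0,0,0],[-0.0915,-0.031,0,0,0,0],[0,0,0,0,0,0],[0,0,0,0,0,0]]]'
python3 go.py .470 -.078 .058 -6.8
```

```text
clock: 13.42
position: [0.4685, -0.0772, 0.1934]
ee_rot: [[0.119, 0.993, -0.002], [0.993, -0.119, 0.001], [0.001, -0.002, -1.0]]
wrist_force: [0.3, 0.2, -1.7]
grip_width: 0.0594
grip_force: 49.1
t 13.43 pos [ 0.4685 -0.0772  0.1934] a -6.8 tilt 0.1 F [ 0.3  0.2 -1.7] w 0.0594 g 49.1
turn [-0.0006 -0.0003 -0.0001] rows@.055: 1.0 shift [-0.0012  0.0032  0.2708] rows@.1: 3.0
```

```bash
python3 -m pendant '[[[-0.001,0.003,0.09,0,0,0],[0,0,0.09,0,0,0],[0,0,0.06,0,0,0],[0,0,0.02,0,0,0],[0,0,0.008,0,0,0],[0,0,0,0,0,0]]]'
python3 -m pendant '[[[0,0,0.002,0,0,0],[0,0,0,0,0,0]]]'
```

```text
clock: 14.18
position: [0.4716, -0.0786, 0.0611]
ee_rot: [[0.118, 0.993, 0.002], [0.993, -0.118, -0.0], [0.0, 0.002, -1.0]]
wrist_force: [0.1, -0.3, -1.1]
grip_width: 0.0591
grip_force: 49.1
clock: 14.42
position: [0.4712, -0.0788, 0.06]
ee_rot: [[0.119, 0.993, 0.002], [0.993, -0.119, 0.0], [0.0, 0.002, -1.0]]
wrist_force: [0.2, 0.0, -1.0]
grip_width: 0.0592
grip_force: 49.1
```

```bash
python3 -m pendant '[[[0,0,0.004,0,0,0],[0,0,0,0,0,0]]]'
python3 -m pendant '[[[0,0,0.003,0,0,0],[0,0,0,0,0,0]]]'|grep -A3 -E "pos|force"
```

```text
clock: 14.68
position: [0.4706, -0.0788, 0.0573]
ee_rot: [[0.119, 0.993, 0.0], [0.993, -0.119, 0.0], [0.0, 0.0, -1.0]]
wrist_force: [0.4, 0.8, -0.7]
grip_width: 0.0588
grip_force: 49.1
position: [0.4714, -0.0789, 0.0572]
ee_rot: [[0.119, 0.993, 0.002], [0.993, -0.119, 0.001], [0.001, 0.002, -1.0]]
wrist_force: [-1.9, 0.6, 8.3]
grip_width: 0.0589
grip_force: 49.8
```

```bash
python3 -m pendant '[[[0,0,0,0,0,0],[0,0,0,0,0,0],[0,0,0,0,0,0],[0,0,0,0,0,0],[0,0,-0.06,0,0,0],[0,0,-0.09,0,0,0],[0,0,-0.09,0,0,0],[0,0,-0.09,0,0,0],[0,0,0,0,0,0]]]' 84
python3 go.py .535 .3865 .22 -41.5
```

```text
clock: 16.05
position: [0.4733, -0.0796, 0.2244]
ee_rot: [[0.119, 0.993, 0.008], [0.993, -0.119, -0.0], [0.001, 0.008, -1.0]]
wrist_force: [-0.7, -0.1, 0.6]
grip_width: 0.0839
grip_force: 0.0
t 16.05 pos [ 0.4733 -0.0796  0.2244] a -6.8 tilt 0.5 F [-0.7 -0.1  0.6] w 0.0839 g 0.0
turn [ 0.0025 -0.0011  0.1926] rows@.055: 4.0 shift [ 0.7799 -0.5253  0.0089] rows@.1: 10.0
```

```bash
python3 -m pendant '[[[0.0025,-0.001,0,0,0,0.048],[0,0,0,0,0,0.048],[0,0,0,0,0,0.048],[0,0,0,0,0,0.0485],[0.078,-0.0525,0,0,0,0],[0.078,-0.0525,0,0,0,0],[0.078,-0.0525,0,0,0,0],[0.078,-0.0525,0,0,0,0],[0.078,-0.0525,0,0,0,0],[0.078,-0.0525,0,0,0,0]]]'>/dev/null
python3 -m pendant '[[[0.078,-0.0525,0,0,0,0],[0.078,-0.0525,0,0,0,0],[0.078,-0.0525,0,0,0,0],[0.078,-0.0525,0,0,0,0],[0,0,0,0,0,0],[0,0,0,0,0,0]]]'>/dev/null
python3 - <<'E'
from h import *
import pickle
c=shot("wrist");d=shot("top")
pickle.dump((c,d),open("w4.pkl","wb"))
a=c["pixels"];b=cv2.resize(d["pixels"][130:250,180:400],None,fx=2.5,fy=2.5)[:180]
cv2.imwrite("pics/w4.png",np.vstack([a,b[:,:,:][:, :550] if 0 else cv2.copyMakeBorder(b,0,0,0,10,0)]))
E
python3 go.py .535 .3865 .027 -41.5
```

```text
t 18.15 pos [0.5324 0.3863 0.2205] a -41.7 tilt 0.1 F [-0.2  0.2 -0.3] w 0.0838 g 0.0
turn [ 0.0002  0.0004 -0.0009] rows@.055: 1.0 shift [0.0038 0.0036 0.3871] rows@.1: 4.0
```

View pics/w4.png

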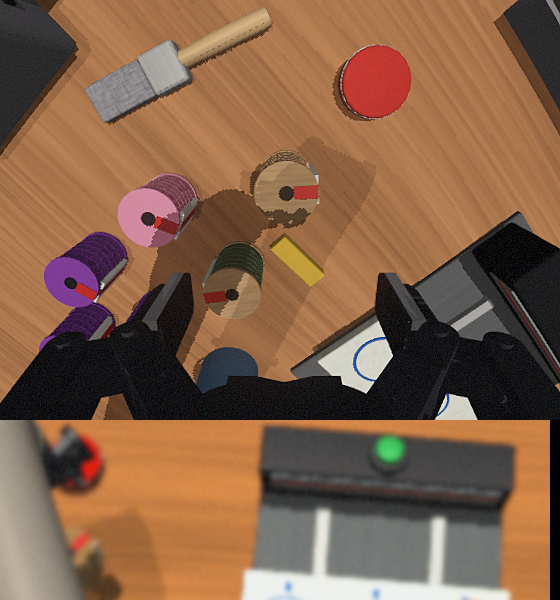

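Tan's hub is at (287,193), tip (319,191). Green's hub is at (232,295), tip (205,297). Nothing has been knocked.

```bash
python3 - <<'E'
from h import *
import pickle
c=pickle.load(open("w4.pkl","rb"))[0]
for n,p,q in(("tan",(287,193),(319,191)),("green",(232,295),(205,297))):
    a=ray(c,p,.07);b=ray(c,q,.07);d=b-a
    print(n,a.round(4),np.hypot(*d[:2]).round(3),"yaw",np.degrees(np.arctan2(d[1],d[0])).round(1))
E
python3 -m pendant '[[[0.004,0.004,0.1,0,0,0],[0,0,0.1,0,0,0],[0,0,0.1,0,0,0],[0,0,0.07,0,0,0],[0,0,0.021,0,0,0],[0,0,0,0,0,0]]]'
python3 -m pendant '[[[0,0,0,0,0,0],[0,0,0,0,0,0],[0,0,0,0,0,0],[0,0,0,0,0,0]]]' 50 45
python3 -m pendant '[[[0,0,-0.03,0,0,0],[0,0,-0.09,0,0,0],[0,0,-0.09,0,0,0],[0,0,-0.09,0,0,0],[0,0,-0.04,0,0,0],[0,0,0,0,0,0]]]'
```

```text
tan [0.536  0.3863 0.07  ] 0.03 yaw -37.9
green [0.4213 0.3422 0.07  ] 0.028 yaw 143.8
clock: 18.9
position: [0.5352, 0.3879, 0.0259]
ee_rot: [[0.663, 0.748, 0.0], [0.748, -0.663, -0.0], [0.0, 0.0, -1.0]]
wrist_force: [-0.1, 0.1, 0.1]
grip_width: 0.0843
grip_force: 0.0
clock: 19.4
position: [0.5366, 0.3894, 0.028]
ee_rot: [[0.662, 0.749, 0.004], [0.749, -0.662, 0.002], [0.004, 0.001, -1.0]]
wrist_force: [0.2, -0.5, 5.9]
grip_width: 0.0591
grip_force: 49.1
clock: 20.15
position: [0.5356, 0.3891, 0.1976]
ee_rot: [[0.662, 0.749, 0.003], [0.749, -0.662, 0.002], [0.004, 0.001, -1.0]]
wrist_force: [1.2, 0.2, -1.8]
grip_width: 0.0593
grip_force: 49.3
```

```bash
python3 go.py .472 .029 .2 -4
```

```text
t 20.15 pos [0.5356 0.3891 0.1976] a -41.5 tilt 0.2 F [ 1.2  0.2 -1.8] w 0.0593 g 49.3
turn [ 0.0006 -0.0011 -0.2082] rows@.055: 4.0 shift [-0.7274 -0.0765 -0.0047] rows@.1: 8.0
```

```bash
python3 -m pendant '[[[0,0,0,0,0,-0.052],[0,0,0,0,0,-0.052],[0,0,0,0,0,-0.052],[0,0,0,0,0,-0.052],[-0.091,-0.0096,0,0,0,0],[-0.091,-0.0096,0,0,0,0],[-0.091,-0.0096,0,0,0,0],[-0.091,-0.0096,0,0,0,0],[-0.091,-0.0096,0,0,0,0],[-0.091,-0.0096,0,0,0,0],[-0.091,-0.0096,0,0,0,0],[-0.091,-0.0096,0,0,0,0]]]'>/dev/null
python3 -m pendant '[[[0,0,0.01,0,0,0],[0,0,0,0,0,0]]]'
python3 go.py .472 .029 .058 -4
```

```text
clock: 21.9
position: [0.4694, 0.0291, 0.1889]
ee_rot: [[0.07, 0.998, -0.003], [0.998, -0.07, 0.001], [0.0, -0.003, -1.0]]
wrist_force: [-0.2, 0.4, -1.5]
grip_width: 0.0592
grip_force: 49.5
t 21.9 pos [0.4694 0.0291 0.1889] a -4.0 tilt 0.2 F [-0.2  0.4 -1.5] w 0.0592 g 49.5
turn [-0.0011 -0.0001 -0.0002] rows@.055: 1.0 shift [2.000e-04 5.300e-03 2.618e-01] rows@.1: 3.0
```

```bash
python3 -m pendant '[[[0,0.005,0.09,0,0,0],[0,0,0.09,0,0,0],[0,0,0.06,0,0,0],[0,0,0.02,0,0,0],[0,0,0.004,0,0,0],[0,0,0.003,0,0,0],[0,0,0,0,0,0]]]'
python3 -m pendant '[[[0,0,0.003,0,0,0],[0,0,0,0,0,0]]]'|grep -E "pos|force"
```

```text
clock: 22.78
position: [0.4743, 0.0288, 0.0579]
ee_rot: [[0.07, 0.998, 0.002], [0.998, -0.07, 0.001], [0.001, 0.002, -1.0]]
wrist_force: [-0.5, 0.8, 1.4]
grip_width: 0.059
grip_force: 49.8
position: [0.475, 0.0287, 0.0578]
wrist_force: [-2.8, 1.1, 11.8]
grip_force: 51.0
```

```bash
python3 -m pendant '[[[0,0,0,0,0,0],[0,0,0,0,0,0],[0,0,0,0,0,0],[0,0,0,0,0,0],[0,0,-0.06,0,0,0],[0,0,-0.09,0,0,0],[0,0,-0.09,0,0,0],[0,0,-0.09,0,0,0],[0,0,0,0,0,0]]]' 84
python3 go.py .421 .343 .22 90
```

```text
clock: 24.15
position: [0.4761, 0.028, 0.224]
ee_rot: [[0.071, 0.997, 0.008], [0.998, -0.071, 0.002], [0.002, 0.008, -1.0]]
wrist_force: [-0.0, -0.0, -0.9]
grip_width: 0.0843
grip_force: 0.0
t 24.15 pos [0.4761 0.028  0.224 ] a -4.0 tilt 0.5 F [-0.  -0.  -0.9] w 0.0843 g 0.0
turn [ 0.0026  0.0016 -0.5225] rows@.055: 10.0 shift [0.1102 0.6299 0.0079] rows@.1: 7.0
```

```bash
python3 -m pendant '[[[0,0,0,0.0025,0,-0.0522],[0,0,0,0,0,-0.0522],[0,0,0,0,0,-0.0522],[0,0,0,0,0,-0.0522],[0,0,0,0,0,-0.0522],[0,0,0,0,0,-0.0522],[0,0,0,0,0,-0.0522],[0,0,0,0,0,-0.0522],[0,0,0,0,0,-0.0522],[0,0,0,0,0,-0.0522],[0,0,0,0,0,0]]]'>/dev/null
python3 -m pendant '[[[0.0157,0.09,0,0,0,0],[0.0157,0.09,0,0,0,0],[0.0157,0.09,0,0,0,0],[0.0157,0.09,0,0,0,0],[0.0157,0.09,0,0,0,0],[0.0157,0.09,0,0,0,0],[0.0157,0.09,0,0,0,0],[0,0,0,0,0,0],[0,0,0,0,0,0]]]'>/dev/null
python3 - <<'E'
from h import *
import pickle
c=shot("wrist");d=shot("top")
pickle.dump((c,d),open("w5.pkl","wb"))
b=cv2.resize(d["pixels"][165:245,260:400],None,fx=4,fy=4)[70:250]
cv2.imwrite("pics/w5.png",np.vstack([c["pixels"],b]))
E
python3 go.py .421 .343 .026 90
```

```text
t 26.75 pos [0.4195 0.3413 0.2205] a 89.7 tilt 0.5 F [ 0.1 -0.9 -0.3] w 0.0842 g 0.0
turn [-0.0005 -0.0025 -0.0017] rows@.055: 1.0 shift [-0.0029  0.0033  0.389 ] rows@.1: 4.0
```

View pics/w5.png

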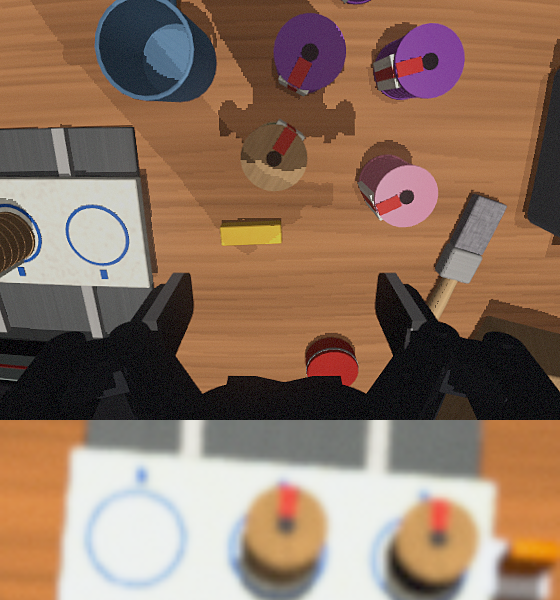

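The green spool's hub is at (274,158), tip (293,124), so it appears to have been knocked. Black and tan sit well in their rings with their bars pointing at the scanner. I'll re-measure green.

```bash
python3 - <<'E'
from h import *
import pickle
c=pickle.load(open("w5.pkl","rb"))[0]
for n,p,q in(("green",(274,158),(292,126)),):
    a=ray(c,p,.07);b=ray(c,q,.07);d=b-a
    print(n,a.round(4),np.hypot(*d[:2]).round(3),"yaw",np.degrees(np.arctan2(d[1],d[0])).round(1))
print([ray(c,p,.016)[:2].round(3) for p in((222,222),(281,220),(281,244),(222,246))], ray(c,(406,196),.07),ray(c,(310,51),.07), ray(c,(145,45),.09))
E
python3 go.py .3905 .352 .026 90
```

```text
green [0.3848 0.3331 0.07  ] 0.032 yaw 150.1
[array([0.465, 0.272]), array([0.462, 0.338]), array([0.492, 0.338]), array([0.494, 0.27 ])] [0.42035549 0.45598826 0.07      ] [0.29597415 0.36388913 0.07      ] [0.29243287 0.23437456 0.09      ]
t 26.75 pos [0.4195 0.3413 0.2205] a 89.7 tilt 0.5 F [ 0.1 -0.9 -0.3] w 0.0842 g 0.0
turn [-0.0005 -0.0025 -0.0017] rows@.055: 1.0 shift [0.0581 0.0213 0.389 ] rows@.1: 4.0
```

```bash
python3 -m pendant '[[[0.069,-0.017,0,-0.0005,-0.0025,-0.0017],[0,0,0.09,0,0,0],[0,0,0.1,0,0,0],[0,0,0.1,0,0,0],[0,0,0.075,0,0,0],[0,0,0.023,0,0,0],[0,0,0,0,0,0]]]'
python3 -m pendant '[[[0,0,0,0,0,0],[0,0,0,0,0,0],[0,0,0,0,0,0],[0,0,0,0,0,0]]]' 50 45
python3 -m pendant '[[[0,0,-0.03,0,0,0],[0,0,-0.09,0,0,0],[0,0,-0.09,0,0,0],[0,0,-0.09,0,0,0],[0,0,-0.04,0,0,0],[0,0,0,0,0,0]]]'
python3 go.py .4735 .132 .2 -59
```

```text
clock: 27.62
position: [0.3849, 0.3344, 0.0273]
ee_rot: [[-1.0, -0.002, 0.0], [-0.002, 1.0, 0.001], [-0.0, 0.001, -1.0]]
wrist_force: [1.0, -0.4, -0.5]
grip_width: 0.0839
grip_force: 0.0
clock: 28.12
position: [0.3859, 0.3356, 0.0291]
ee_rot: [[-1.0, -0.004, 0.003], [-0.004, 1.0, 0.004], [-0.003, 0.004, -1.0]]
wrist_force: [-0.7, -0.8, 6.7]
grip_width: 0.0592
grip_force: 49.0
clock: 28.88
position: [0.3851, 0.336, 0.1995]
ee_rot: [[-1.0, -0.004, 0.004], [-0.004, 1.0, 0.006], [-0.004, 0.006, -1.0]]
wrist_force: [0.1, 0.3, -1.9]
grip_width: 0.0589
grip_force: 49.3
t 28.88 pos [0.3851 0.336  0.1995] a 90.2 tilt 0.4 F [ 0.1  0.3 -1.9] w 0.0589 g 49.3
turn [ 0.0021 -0.0019  0.8291] rows@.055: 15.0 shift [-0.0585  0.4407 -0.0009] rows@.1: 5.0
```

```bash
python3 -m pendant '[[[0,0,0,0,0,0.0553],[0,0,0,0,0,0.0553],[0,0,0,0,0,0.0553],[0,0,0,0,0,0.0553],[0,0,0,0,0,0.0553],[0,0,0,0,0,0.0553],[0,0,0,0,0,0.0553],[0,0,0,0,0,0.0553],[0,0,0,0,0,0.0553],[0,0,0,0,0,0.0553],[0,0,0,0,0,0.0553],[0,0,0,0,0,0.0553]]]'>/dev/null
python3 -m pendant '[[[0,0,0,0,0,0.0553],[0,0,0,0,0,0.0553],[0,0,0,0,0,0.0553],[-0.0117,0.088,0,0,0,0],[-0.0117,0.088,0,0,0,0],[-0.0117,0.088,0,0,0,0],[-0.0117,0.088,0,0,0,0],[-0.0117,0.088,0,0,0,0],[0,0,0,0,0,0],[0,0,0,0,0,0]]]'
python3 - <<'E'
from h import *
import pickle
c=shot("wrist","w6.png");pickle.dump(c,open("w6.pkl","wb"))
E
python3 go.py .4735 .132 .059 -59
```

```text
clock: 31.62
position: [0.4711, 0.1315, 0.1956]
ee_rot: [[0.858, 0.514, -0.003], [0.514, -0.858, 0.002], [-0.001, -0.003, -1.0]]
wrist_force: [-0.5, 1.1, -0.8]
grip_width: 0.0592
grip_force: 49.4
t 31.68 pos [0.471  0.1323 0.1957] a -59.0 tilt 0.2 F [-0.2  0.2 -3. ] w 0.0593 g 49.4
turn [-0.0009  0.0003  0.0001] rows@.055: 1.0 shift [0.0039 0.0031 0.2735] rows@.1: 3.0
```

View pics/w6.png

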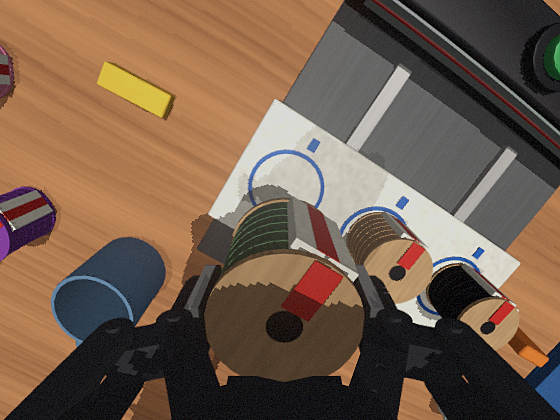

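The green spool is in the grip with its hub at (284,326), tip (324,268). Tan's hub is at (397,273), tip (418,246). Black's hub is at (488,327), tip (510,305).

```bash
python3 - <<'E'
from h import *
import pickle
c=pickle.load(open("w6.pkl","rb"))
for n,p,q,z in(("green",(284,326),(323,268),.238),("tan",(397,272),(421,245),.1),("black",(488,327),(513,304),.1)):
    a=ray(c,p,z);b=ray(c,q,z);d=b-a
    print(n,a.round(4),np.hypot(*d[:2]).round(3),"yaw",np.degrees(np.arctan2(d[1],d[0])).round(1))
E
python3 -m pendant '[[[0.004,0.003,0.09,0,0,0],[0,0,0.09,0,0,0],[0,0,0.06,0,0,0],[0,0,0.024,0,0,0],[0,0,0.005,0,0,0],[0,0,0.003,0,0,0],[0,0,0,0,0,0]]]'|grep -E "pos|force"
python3 -m pendant '[[[0,0,0.003,0,0,0],[0,0,0,0,0,0]]]'|grep -E "pos|force"
```

```text
green [0.4745 0.1327 0.238 ] 0.028 yaw 1.8
tan [0.4762 0.0252 0.1   ] 0.03 yaw -3.9
black [ 0.4737 -0.0832  0.1   ] 0.03 yaw -6.4
position: [0.4756, 0.1314, 0.0618]
wrist_force: [0.7, 0.7, -1.3]
grip_force: 49.4
position: [0.4748, 0.1311, 0.0595]
wrist_force: [0.6, -0.6, -2.0]
grip_force: 49.4
```

```bash
python3 -m pendant '[[[0,0,0.003,0,0,0],[0,0,0,0,0,0]]]'|grep -E "pos|force"
python3 -m pendant '[[[0,0,0,0,0,0],[0,0,0,0,0,0],[0,0,0,0,0,0],[0,0,0,0,0,0],[0,0,-0.06,0,0,0],[0,0,-0.09,0,0,0],[0,0,-0.09,0,0,0],[0,0,-0.09,0,0,0],[0,0,0,0,0,0]]]' 84
python3 go.py .468 -.15 .22 -1
```

```text
position: [0.4756, 0.1312, 0.0592]
wrist_force: [-2.5, -1.3, 7.3]
grip_force: 50.4
clock: 34.17
position: [0.4775, 0.131, 0.2264]
ee_rot: [[0.858, 0.514, 0.008], [0.514, -0.858, 0.005], [0.009, -0.0, -1.0]]
wrist_force: [-0.1, -0.2, 0.3]
grip_width: 0.0838
grip_force: 0.0
t 34.17 pos [0.4775 0.131  0.2264] a -59.1 tilt 0.5 F [-0.1 -0.2  0.3] w 0.0838 g 0.0
turn [ 0.0014 -0.0027 -0.3227] rows@.055: 6.0 shift [-0.5623 -0.0091  0.0128] rows@.1: 6.0
```

```bash
python3 -m pendant '[[[0,0,0,0.0014,-0.0027,-0.0538],[0,0,0,0,0,-0.0538],[0,0,0,0,0,-0.0538],[0,0,0,0,0,-0.0538],[0,0,0,0,0,-0.0538],[0,0,0,0,0,-0.0538]]]' 40 >/dev/null
python3 -m pendant '[[[-0.0937,-0.0015,0,0,0,0],[-0.0937,-0.0015,0,0,0,0],[-0.0937,-0.0015,0,0,0,0],[-0.0937,-0.0015,0,0,0,0],[-0.0937,-0.0015,0,0,0,0],[-0.0937,-0.0015,0,0,0,0],[0,0,0,0,0,0],[0,0,0,0,0,0]]]'>/dev/null
python3 - <<'E'
from h import *
import pickle
c=shot("wrist");d=shot("top")
pickle.dump((c,d),open("w7.pkl","wb"))
b=cv2.resize(d["pixels"][165:245,260:400],None,fx=4,fy=4)[70:250]
cv2.imwrite("pics/w7.png",np.vstack([c["pixels"],b]))
E
python3 go.py .469 -.149 .067 -1
```

```text
t 36.02 pos [ 0.4654 -0.1483  0.222 ] a -0.8 tilt 0.6 F [0.4 0.7 0.4] w 0.0401 g 0.0
turn [-0.0034 -0.0004  0.001 ] rows@.055: 1.0 shift [-0.0013  0.0072  0.31  ] rows@.1: 4.0
```

View pics/w7.png

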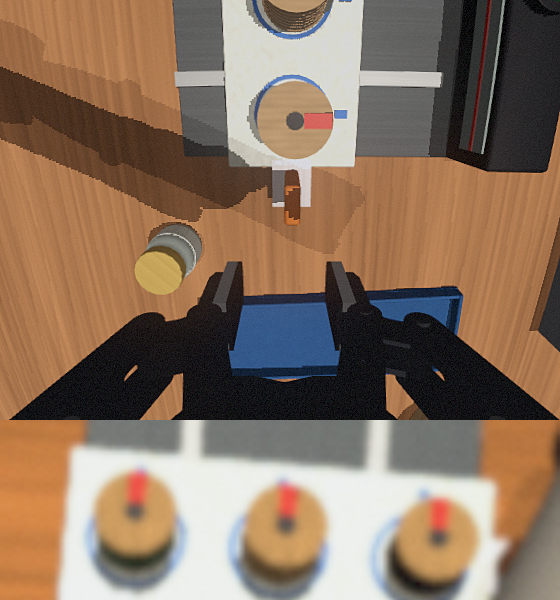

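All three spools are on their rings facing the scanner, and the handle is at (292,170–222). Next I grip it and push.

```bash
python3 -m pendant '[[[-0.001,0.007,0.08,-0.0034,0,0],[0,0,0.08,0,0,0],[0,0,0.08,0,0,0],[0,0,0.07,0,0,0],[0,0,0,0,0,0]]]' >/dev/null
python3 -m pendant '[[[0,0,0,0,0,0],[0,0,0,0,0,0],[0,0,0,0,0,0]]]' 5 40
python3 -m pendant '[[[0,0.004,0,0,0,0],[0,0.009,0,0,0,0],[0,0.014,0,0,0,0],[0,0.018,0,0,0,0],[0,0.02,0,0,0,0],[0,0.02,0,0,0,0],[0,0.02,0,0,0,0],[0,0.02,0,0,0,0],[0,0.02,0,0,0,0],[0,0.018,0,0,0,0],[0,0.012,0,0,0,0],[0,0.006,0,0,0,0]]]'
python3 -m pendant '[[[0,0.005,0,0,0,0],[0,0.005,0,0,0,0],[0,0,0,0,0,0]]]'
```

```text
clock: 37.02
position: [0.4704, -0.1508, 0.0694]
ee_rot: [[0.016, 1.0, 0.005], [1.0, -0.016, -0.0], [-0.0, 0.005, -1.0]]
wrist_force: [-0.4, 1.7, 4.6]
grip_width: 0.0133
grip_force: 42.0
clock: 38.52
position: [0.5593, -0.1522, 0.0694]
ee_rot: [[0.017, 1.0, 0.002], [1.0, -0.017, 0.001], [0.001, 0.001, -1.0]]
wrist_force: [-4.0, 2.5, 8.3]
grip_width: 0.0136
grip_force: 42.7
clock: 38.9
position: [0.5645, -0.1523, 0.0694]
ee_rot: [[0.017, 1.0, 0.002], [1.0, -0.017, 0.001], [0.001, 0.002, -1.0]]
wrist_force: [-2.0, 1.7, 6.3]
grip_width: 0.0136
grip_force: 42.4
```

```bash
python3 -m pendant '[[[0,0.005,0,0,0,0],[0,0.005,0,0,0,0],[0,0,0,0,0,0]]]'|grep -E "pos|force"
python3 -m pendant '[[[0,0.004,0,0,0,0],[0,0,0,0,0,0]]]'|grep -E "pos|force"
python3 -m pendant '[[[0,0.004,0,0,0,0],[0,0,0,0,0,0]]]'|grep -E "pos|force"
```

```text
position: [0.5675, -0.1523, 0.0694]
wrist_force: [-6.7, 3.0, 10.1]
grip_force: 42.9
position: [0.5675, -0.1523, 0.0694]
wrist_force: [-10.7, 2.5, 13.4]
grip_force: 43.3
position: [0.5674, -0.1523, 0.0694]
wrist_force: [-16.0, 4.7, 16.2]
grip_force: 44.0
```

```bash
python3 -m pendant '[[[0,-0.007,0,0,0,0],[0,0,0,0,0,0]]]' >/dev/null
python3 -m pendant '[[[0,0,0,0,0,0],[0,0,0,0,0,0],[0,0,0,0,0,0],[0,0,-0.08,0,0,0],[0,0,-0.08,0,0,0],[0,0,-0.08,0,0,0],[0,0,-0.04,0,0,0],[0.09,0,0,0,0,0],[0,0,0,0,0,0]]]' 45 >/dev/null
python3 - <<'E'
from h import *
import pickle
c=shot("wrist");d=shot("top")
pickle.dump((c,d),open("w8.pkl","wb"))
b=cv2.resize(d["pixels"][130:210,270:410],None,fx=4,fy=4)[60:240]
cv2.imwrite("pics/w8.png",np.vstack([c["pixels"],b]))
E
python3 go.py .681 .0208 .16 -1
```

```text
t 41.25 pos [ 0.5703 -0.1069  0.2076] a -0.9 tilt 0.0 F [ 0.4 -1.2  0. ] w 0.0451 g 0.0
turn [0.0002 0.0001 0.0007] rows@.055: 1.0 shift [0.2592 0.2169 0.0951] rows@.1: 4.0
```

View pics/w8.png

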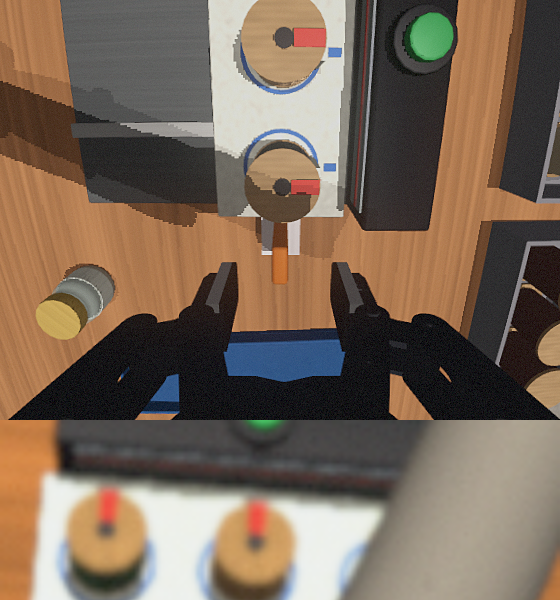

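The spools are still seated and facing the scanner. The button is at (432,36).

```bash
python3 - <<'E'
from h import *
import pickle
c=pickle.load(open("w8.pkl","rb"))[0]
for z in(.1,.105,.11):print(ray(c,(432,36),z).round(4))
print(ray(c,(284,38),.1),ray(c,(283,187),.1))
E
python3 -m pendant '[[[0.065,0.052,0.01,0,0,0],[0.065,0.052,0.02,0,0,0],[0.065,0.052,0.03,0,0,0],[0.064,0.052,0.03,0,0,0],[0,0,0,0,0,0],[0,0,0,0,0,0]]]' 0
python3 go.py .675 .021 .13 -1
```

```text
[0.6791 0.026  0.1   ]
[0.677 0.025 0.105]
[0.6749 0.0241 0.11  ]
[0.5741419  0.02388112 0.1       ] [ 0.57226112 -0.08349894  0.1       ]
clock: 42.0
position: [0.6762, 0.0178, 0.1626]
ee_rot: [[0.019, 1.0, 0.0], [1.0, -0.019, -0.003], [-0.003, 0.0, -1.0]]
wrist_force: [-0.5, -0.6, 0.3]
grip_width: 0.0001
grip_force: 0.0
t 42.0 pos [0.6762 0.0178 0.1626] a -1.1 tilt 0.2 F [-0.5 -0.6  0.3] w 0.0001 g 0.0
turn [ 0.0001  0.0008 -0.0006] rows@.055: 1.0 shift [ 0.0064 -0.0025  0.0653] rows@.1: 1.0
```

```bash
python3 -m pendant '[[[0.011,0.001,0.03,0,0,0],[0,0,0.045,0,0,0],[0,0,0,0,0,0]]]'|grep -E "pos|wrist"
for i in 1; do python3 -m pendant '[[[0,0,0.006,0,0,0],[0,0,0.006,0,0,0],[0,0,0.006,0,0,0],[0,0,0,0,0,0]]]'|grep -E "pos|wrist"; done
python3 -m pendant '[[[0,0,0.006,0,0,0],[0,0,0,0,0,0]]]'|grep -E "pos|wrist"
```

```text
position: [0.675, 0.0252, 0.1231]
wrist_force: [0.1, 0.2, -0.6]
position: [0.6771, 0.0257, 0.1164]
wrist_force: [-0.2, 0.3, -0.3]
position: [0.6769, 0.0258, 0.1132]
wrist_force: [-0.4, 0.1, 0.0]
```

```bash
python3 -m pendant '[[[0,0,0.006,0,0,0],[0,0,0.006,0,0,0],[0,0,0,0,0,0]]]'|grep -E "pos|wrist"
python3 -m pendant '[[[0,0,0.006,0,0,0],[0,0,0,0,0,0]]]'|grep -E "pos|wrist"
python3 -m pendant '[[[0,0,0.006,0,0,0],[0,0,0,0,0,0]]]'|grep -E "pos|wrist"
```

```text
position: [0.6774, 0.0257, 0.1079]
wrist_force: [-1.3, 0.3, 4.2]
position: [0.6775, 0.0257, 0.1062]
wrist_force: [-2.2, 1.0, 8.6]
position: [0.6776, 0.0257, 0.106]
wrist_force: [-6.5, 1.3, 17.5]
```

```bash
python3 -m pendant '[[[0,0,0.004,0,0,0],[0,0,0,0,0,0],[0,0,-0.04,0,0,0],[0,0,-0.09,0,0,0],[0,0,-0.08,0,0,0],[0,0,0,0,0,0]]]' |grep -E "pos|wrist"
python3 go.py .5685 -.151 .2 -1
```

```text
position: [0.6792, 0.025, 0.2084]
wrist_force: [0.1, 0.1, -0.3]
t 44.75 pos [0.6792 0.025  0.2084] a -1.0 tilt 0.5 F [ 0.1  0.1 -0.3] w -0.0003 g 0.0
turn [0.0028 0.0002 0.0002] rows@.055: 1.0 shift [-0.3558 -0.2153  0.0168] rows@.1: 5.0
```

```bash
python3 -m pendant '[[[0,0,0,0.0028,0,0],[-0.0712,-0.043,0,0,0,0],[-0.0712,-0.043,0,0,0,0],[-0.0712,-0.043,0,0,0,0],[-0.0712,-0.043,0,0,0,0],[-0.0712,-0.043,0,0,0,0],[0,0,0,0,0,0],[0,0,0,0,0,0]]]' 45 >/dev/null
python3 go.py .5685 -.151 .067 -1
```

```text
t 45.75 pos [ 0.5663 -0.1491  0.2038] a -0.9 tilt 0.6 F [ 0.4  0.5 -0. ] w 0.0451 g 0.0
turn [-0.0031 -0.0005  0.0003] rows@.055: 1.0 shift [-0.0038  0.0044  0.2736] rows@.1: 3.0
```

```bash
python3 -m pendant '[[[-0.003,0.004,0.09,-0.003,0,0],[0,0,0.09,0,0,0],[0,0,0.07,0,0,0],[0,0,0.023,0,0,0],[0,0,0,0,0,0]]]' >/dev/null
python3 -m pendant '[[[0,0,0,0,0,0],[0,0,0,0,0,0],[0,0,0,0,0,0]]]' 5 40 | grep -E "pos|force|wid"
python3 -m pendant '[[[0,-0.004,0,0,0,0],[0,-0.009,0,0,0,0],[0,-0.014,0,0,0,0],[0,-0.018,0,0,0,0],[0,-0.02,0,0,0,0],[0,-0.02,0,0,0,0],[0,-0.02,0,0,0,0],[0,-0.02,0,0,0,0],[0,-0.02,0,0,0,0],[0,-0.02,0,0,0,0],[0,-0.016,0,0,0,0],[0,-0.008,0,0,0,0]]]'| grep -E "pos|force|wid"
python3 -m pendant '[[[0,-0.005,0,0,0,0],[0,-0.005,0,0,0,0],[0,0,0,0,0,0]]]'| grep -E "pos|force|wid"
python3 -m pendant '[[[0,-0.005,0,0,0,0],[0,-0.005,0,0,0,0],[0,0,0,0,0,0]]]'| grep -E "pos|force|wid"
```

```text
position: [0.5675, -0.1523, 0.0705]
wrist_force: [-4.5, 1.3, 5.3]
grip_width: 0.0136
grip_force: 40.3
position: [0.4756, -0.1509, 0.0705]
wrist_force: [2.7, -0.6, 8.5]
grip_width: 0.0135
grip_force: 40.8
position: [0.4705, -0.1508, 0.0705]
wrist_force: [1.2, 0.9, 9.0]
grip_width: 0.0134
grip_force: 41.1
position: [0.4676, -0.1508, 0.0705]
wrist_force: [6.5, -0.5, 5.4]
grip_width: 0.0136
grip_force: 40.6
```

At the outer stop. I'll release, rise, and move above the black spool (seat0).

```bash
python3 -m pendant '[[[0,0.004,0,0,0,0],[0,0,0,0,0,0]]]' >/dev/null
python3 -m pendant '[[[0,0,0,0,0,0],[0,0,0,0,0,0],[0,0,0,0,0,0],[0,0,-0.09,0,0,0],[0,0,-0.09,0,0,0],[0,0,-0.09,0,0,0],[0.07,0.003,-0.04,0,0,0],[0.07,0.003,0,0,0,0],[0,0,0,0,0,0],[0,0,0,0,0,0]]]' 40 >/dev/null
python3 - <<'E'
from h import *
import pickle
c=shot("wrist");d=shot("top")
pickle.dump((c,d),open("w9.pkl","wb"))
b=cv2.resize(d["pixels"][145:285,270:490],None,fx=2.5,fy=2.5)[:180]
v=np.zeros((600,560,3),np.uint8);v[:420]=c["pixels"];v[420:,:550]=b
cv2.imwrite("pics/w9.png",v)
E
python3 go.py .473 -.081 .057 -1
```

```text
t 50.6 pos [ 0.4692 -0.0817  0.2233] a -1.1 tilt 0.1 F [ 0.2 -1.   0.1] w 0.04 g 0.0
turn [ 0.0004  0.0003 -0.0006] rows@.055: 1.0 shift [0.0015 0.0075 0.3327] rows@.1: 4.0
```

View pics/w9.png

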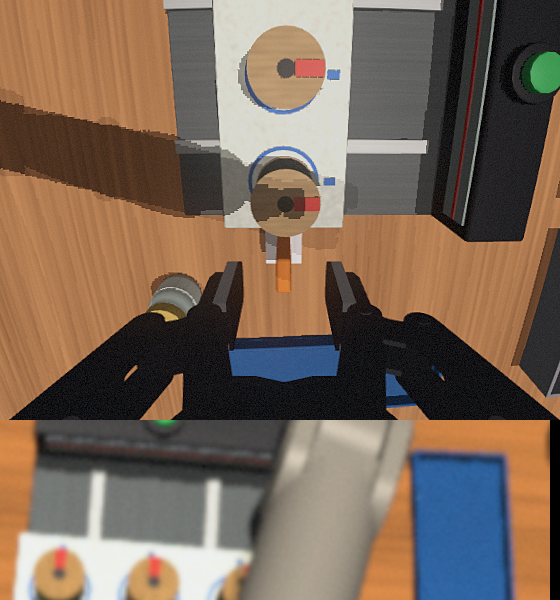

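Black's hub is at (285,204) and tan's is at (286,68), both still seated.

```bash
python3 - <<'E'
from h import *
import pickle
c=pickle.load(open("w9.pkl","rb"))[0]
print(ray(c,(285,204),.1),ray(c,(286,68),.1))
E
python3 -m pendant '[[[0,0.006,0,0,0,0],[0,0,0,0,0,0],[0,0,0.09,0,0,0],[0,0,0.09,0,0,0],[0,0,0.09,0,0,0],[0,0,0.05,0,0,0],[0,0,0.012,0,0,0],[0,0,0,0,0,0]]]' 84| grep -E "pos|force|wid"
python3 -m pendant '[[[0,0,0,0,0,0],[0,0,0,0,0,0],[0,0,0,0,0,0],[0,0,0,0,0,0]]]' 50 45| grep -E "pos|force|wid"
python3 -m pendant '[[[0,0,-0.03,0,0,0],[0,0,-0.09,0,0,0],[0,0,-0.09,0,0,0],[0,0,-0.09,0,0,0],[0,0,0,0,0,0]]]'| grep -E "pos|force|wid"
python3 go.py .616 -.352 .2 2
```

```text
[ 0.47145495 -0.08193268  0.1       ] [0.47409808 0.025769   0.1       ]
position: [0.4735, -0.0807, 0.058]
wrist_force: [-0.4, 0.1, 0.8]
grip_width: 0.0837
grip_force: 0.0
position: [0.4737, -0.0805, 0.059]
wrist_force: [-1.5, -0.2, 6.1]
grip_width: 0.0594
grip_force: 47.9
position: [0.4758, -0.0813, 0.2121]
wrist_force: [-0.7, -0.2, -1.9]
grip_width: 0.059
grip_force: 49.0
t 52.73 pos [ 0.4758 -0.0813  0.2121] a -1.0 tilt 0.7 F [-0.7 -0.2 -1.9] w 0.059 g 49.0
turn [ 0.0038  0.     -0.0166] rows@.055: 1.0 shift [-0.5509  0.2613  0.0243] rows@.1: 7.0
```

```bash
python3 -m pendant '[[[0,0,0,0.0038,0,-0.0166],[-0.0787,0.0373,0,0,0,0],[-0.0787,0.0373,0,0,0,0],[-0.0787,0.0373,0,0,0,0],[-0.0787,0.0373,0,0,0,0],[-0.0787,0.0373,0,0,0,0],[-0.0787,0.0373,0,0,0,0],[-0.0787,0.0373,0,0,0,0],[0,0,0,0,0,0],[0,0,0,0,0,0]]]'| grep -E "pos|force|wid"
python3 - <<'E'
from h import *
import pickle
c=shot("wrist","w10.png");pickle.dump(c,open("w10.pkl","wb"))
E
python3 go.py .616 -.352 .034 2
```

```text
position: [0.6124, -0.3503, 0.205]
wrist_force: [-0.5, 0.3, -0.9]
grip_width: 0.0591
grip_force: 49.2
t 54.02 pos [ 0.6129 -0.3495  0.2057] a 2.1 tilt 0.6 F [ 0.7  0.5 -1.4] w 0.0592 g 49.2
turn [-0.0034 -0.0007  0.0003] rows@.055: 1.0 shift [-0.0052  0.0061  0.3433] rows@.1: 4.0
```

View pics/w10.png

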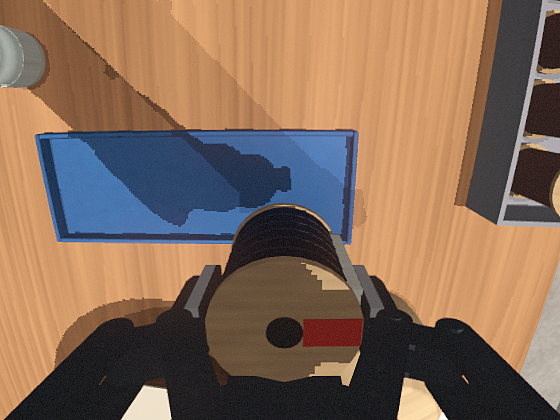

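The tray's rim corners are at (36,134), (357,130), (351,243) and (57,241), and the black spool is held straight.

```bash
python3 - <<'E'
from h import *
import pickle
c=pickle.load(open("w10.pkl","rb"))
P=np.array([ray(c,p,.022)[:2] for p in((36,134),(357,130),(351,243),(57,241))]);print(P.round(4),P.mean(0))
E
```

```text
[[ 0.3547 -0.3031]
 [ 0.6807 -0.2912]
 [ 0.6862 -0.4105]
 [ 0.3565 -0.4222]] [ 0.51952366 -0.35678521]
```

```bash
python3 -m pendant '[[[-0.0085,0.012,0,-0.0034,0,0],[0,0,0.09,0,0,0],[0,0,0.09,0,0,0],[0,0,0.09,0,0,0],[0,0,0.04,0,0,0],[0,0,0.024,0,0,0],[0,0,0.005,0,0,0],[0,0,0,0,0,0]]]'| grep -E "pos|force|wid"
python3 -m pendant '[[[0,0,0.004,0,0,0],[0,0,0,0,0,0]]]'| grep -E "pos|force"
python3 -m pendant '[[[0,0,0.003,0,0,0],[0,0,0,0,0,0]]]'| grep -E "pos|force"
```

```text
position: [0.6201, -0.3559, 0.0384]
wrist_force: [0.6, -0.6, -0.7]
grip_width: 0.0592
grip_force: 49.2
position: [0.6194, -0.3552, 0.0353]
wrist_force: [-0.2, 1.1, -1.7]
grip_force: 49.2
position: [0.6194, -0.3553, 0.0342]
wrist_force: [-1.5, 1.2, 3.6]
grip_force: 49.5
```

```bash
python3 -m pendant '[[[0,0,0,0,0,0],[0,0,0,0,0,0],[0,0,0,0,0,0],[0,0,0,0,0,0],[0,0,-0.06,0,0,0],[0,0,-0.1,0,0,0],[0,0,-0.1,0,0,0],[0,0,-0.1,0,0,0],[0,0,0,0,0,0]]]' 84| grep -E "pos|force|wid"
python3 go.py .4745 .026 .2 2
```

```text
position: [0.6208, -0.3574, 0.2195]
wrist_force: [0.6, -0.7, 0.4]
grip_width: 0.0839
grip_force: 0.0
t 56.65 pos [ 0.6208 -0.3574  0.2195] a 2.0 tilt 0.7 F [ 0.6 -0.7  0.4] w 0.0839 g 0.0
turn [0.0029 0.0022 0.0002] rows@.055: 1.0 shift [ 0.7765 -0.2657  0.039 ] rows@.1: 9.0
```

```bash
python3 -m pendant '[[[0,0,0,0.0029,0.0022,0],[0.0863,-0.0295,0,0,0,0],[0.0863,-0.0295,0,0,0,0],[0.0863,-0.0295,0,0,0,0],[0.0863,-0.0295,0,0,0,0],[0.0863,-0.0295,0,0,0,0],[0.0863,-0.0295,0,0,0,0],[0.0863,-0.0295,0,0,0,0],[0.0863,-0.0295,0,0,0,0],[0.0863,-0.0295,0,0,0,0],[0,0,0,0,0,0],[0,0,0,0,0,0]]]'>/dev/null
cat > chk.py <<'E'
# where are red bars? name x y z expected hub; bar middle should lie ~17mm from the hub along the label
import sys
from h import *
import go
go.stat()
cam,pts=sys.argv[1],np.array(sys.argv[2:],float).reshape(-1,3)
c=shot(cam);h=cv2.cvtColor(c["pixels"],cv2.COLOR_BGR2HSV)
m=((h[...,0]<6)|(h[...,0]>174))&(h[...,1]>150)&(h[...,2]>60)
n,l,s,ce=cv2.connectedComponentsWithStats(m.astype(np.uint8))
for X in pts:
    for i in range(1,n):
        if s[i,4]<8: continue
        w=ray(c,ce[i],X[2])
        if np.hypot(*(w-X)[:2])<.05: print(X,"bar at",w.round(4)[:2],"area",s[i,4],"rel",((w-X)[:2]*1000).round(1))
E
python3 chk.py wrist .4745 .026 .1 .4755 .131 .1
python3 chk.py top .6195 -.355 .075 .4755 .131 .1
python3 go.py .4745 .026 .058 -1
```

```text
t 58.15 pos [0.4721 0.028  0.2161] a 2.0 tilt 0.7 F [ 0.2 -0.6 -0.7] w 0.084 g 0.0
t 58.2 pos [0.4725 0.0271 0.2164] a 1.9 tilt 0.7 F [ 0.1 -0.9 -0.9] w 0.0839 g 0.0
[ 0.6195 -0.355   0.075 ] bar at [ 0.6374 -0.356 ] area 18 rel [17.9 -1. ]
[0.4755 0.131  0.1   ] bar at [0.4908 0.132 ] area 17 rel [15.3  1. ]
t 58.25 pos [0.4727 0.0268 0.2166] a 1.9 tilt 0.6 F [-0.2 -0.2 -0.1] w 0.0841 g 0.0
turn [-0.0031 -0.0017  0.0159] rows@.055: 1.0 shift [-0.0014  0.0037  0.3171] rows@.1: 4.0
```

```bash
sed -i 's/>150)/>110)/' chk.py; python3 chk.py wrist .4745 .026 .1
python3 -m pendant '[[[-0.001,0.004,0,-0.003,-0.0017,0.015],[0,0,0.09,0,0,0],[0,0,0.09,0,0,0],[0,0,0.08,0,0,0],[0,0,0.045,0,0,0],[0,0,0.012,0,0,0],[0,0,0,0,0,0]]]' 84| grep -E "pos|force|wid"
python3 -m pendant '[[[0,0,0,0,0,0],[0,0,0,0,0,0],[0,0,0,0,0,0],[0,0,0,0,0,0]]]' 50 45| grep -E "pos|force|wid"
python3 -m pendant '[[[0,0,-0.03,0,0,0],[0,0,-0.09,0,0,0],[0,0,-0.09,0,0,0],[0,0,-0.09,0,0,0],[0,0,0,0,0,0]]]'| grep -E "pos|force|wid"
python3 go.py .5195 -.358 .2 2
```

```text
t 58.25 pos [0.4727 0.0268 0.2166] a 1.9 tilt 0.6 F [-0.2 -0.2 -0.1] w 0.0841 g 0.0
[0.4745 0.026  0.1   ] bar at [0.4921 0.025 ] area 346 rel [17.6 -1. ]
position: [0.4753, 0.0273, 0.0588]
wrist_force: [0.0, -0.5, 1.1]
grip_width: 0.0845
grip_force: 0.0
position: [0.4753, 0.0281, 0.0598]
wrist_force: [-2.6, -0.8, 6.1]
grip_width: 0.0586
grip_force: 48.7
position: [0.4779, 0.0277, 0.2128]
wrist_force: [-0.2, 0.8, -3.1]
grip_width: 0.0592
grip_force: 49.6
t 60.3 pos [0.4779 0.0277 0.2128] a -0.7 tilt 0.6 F [-0.2  0.8 -3.1] w 0.0592 g 49.6
turn [ 0.0033 -0.0012 -0.015 ] rows@.055: 1.0 shift [-0.7739  0.0562  0.0256] rows@.1: 8.0
```

```bash
python3 -m pendant '[[[0,0,0,0.003,-0.001,-0.015],[-0.086,0.0062,0,0,0,0],[-0.086,0.0062,0,0,0,0],[-0.086,0.0062,0,0,0,0],[-0.086,0.0062,0,0,0,0],[-0.086,0.0062,0,0,0,0],[-0.086,0.0062,0,0,0,0],[-0.086,0.0062,0,0,0,0],[-0.086,0.0062,0,0,0,0],[-0.086,0.0062,0,0,0,0],[0,0,0,0,0,0],[0,0,0,0,0,0]]]'| grep -E "pos|force|wid"
python3 go.py .5195 -.357 .036 2
```

```text
position: [0.5159, -0.3567, 0.2074]
wrist_force: [1.1, 0.1, -1.4]
grip_width: 0.0588
grip_force: 49.7
t 61.8 pos [ 0.5159 -0.3567  0.2074] a 2.0 tilt 0.6 F [ 1.1  0.1 -1.4] w 0.0588 g 49.7
turn [-0.0033 -0.0004 -0.    ] rows@.055: 1.0 shift [-0.0008  0.0072  0.3427] rows@.1: 4.0
```

```bash
python3 -m pendant '[[[-0.001,0.006,0,-0.0033,0,0],[0,0,0.09,0,0,0],[0,0,0.09,0,0,0],[0,0,0.09,0,0,0],[0,0,0.04,0,0,0],[0,0,0.02,0,0,0],[0,0,0.009,0,0,0],[0,0,0,0,0,0]]]'| grep -E "pos|force|wid"
python3 -m pendant '[[[0,0,0.003,0,0,0],[0,0,0,0,0,0]]]'| grep -E "pos|force"
python3 -m pendant '[[[0,0,0.003,0,0,0],[0,0,0,0,0,0]]]'| grep -E "pos|force"
```

```text
position: [0.5203, -0.3591, 0.0406]
wrist_force: [-0.8, 0.2, -2.2]
grip_width: 0.059
grip_force: 49.7
position: [0.5198, -0.3587, 0.0384]
wrist_force: [0.6, -0.3, -2.5]
grip_force: 49.7
position: [0.5195, -0.3584, 0.0362]
wrist_force: [-0.2, 0.6, -1.7]
grip_force: 49.7
```

```bash
python3 -m pendant '[[[0,0,0.003,0,0,0],[0,0,0,0,0,0]]]'| grep -E "pos|force"
python3 -m pendant '[[[0,0,0.003,0,0,0],[0,0,0,0,0,0]]]'| grep -E "pos|force"
```

```text
position: [0.5197, -0.3586, 0.035]
wrist_force: [-0.5, 0.7, -1.8]
grip_force: 50.1
position: [0.5197, -0.3588, 0.0349]
wrist_force: [-1.8, 1.0, 6.7]
grip_force: 50.7
```

```bash
python3 -m pendant '[[[0,0,0,0,0,0],[0,0,0,0,0,0],[0,0,0,0,0,0],[0,0,0,0,0,0],[0,0,-0.06,0,0,0],[0,0,-0.1,0,0,0],[0,0,-0.1,0,0,0],[0,0,-0.1,0,0,0],[0,0,0,0,0,0]]]' 74| grep -E "pos|force|wid"
python3 go.py .4755 .131 .2 -1
```

```text
position: [0.5209, -0.3609, 0.2187]
wrist_force: [0.4, -0.0, 0.9]
grip_width: 0.0741
grip_force: 0.0
t 64.92 pos [ 0.5209 -0.3609  0.2187] a 2.0 tilt 0.7 F [ 0.4 -0.   0.9] w 0.0741 g 0.0
turn [0.0031 0.0025 0.0167] rows@.055: 1.0 shift [ 0.9821 -0.108   0.0373] rows@.1: 10.0
```

```bash
python3 -m pendant '[[[0,0,0,0.0031,0.0025,0.0167],[0.0982,-0.0108,0,0,0,0],[0.0982,-0.0108,0,0,0,0],[0.0982,-0.0108,0,0,0,0],[0.0982,-0.0108,0,0,0,0],[0.0982,-0.0108,0,0,0,0],[0.0982,-0.0108,0,0,0,0],[0.0982,-0.0108,0,0,0,0],[0.0982,-0.0108,0,0,0,0],[0.0982,-0.0108,0,0,0,0],[0.0982,-0.0108,0,0,0,0],[0,0,0,0,0,0]]]' 84 >/dev/null
python3 -m pendant '[[[0,0,0,0,0,0]]]' >/dev/null
python3 chk.py wrist .4755 .131 .1
python3 chk.py top .6195 -.355 .075 .5195 -.358 .075
python3 go.py .4755 .131 .059 -1
```

```text
t 66.55 pos [0.4733 0.1329 0.216 ] a -1.0 tilt 0.6 F [-0.3 -0.8 -0.4] w 0.084 g 0.0
[0.4755 0.131  0.1   ] bar at [0.4959 0.1314] area 345 rel [20.4  0.4]
t 66.6 pos [0.4736 0.1321 0.2163] a -1.1 tilt 0.6 F [ 0.5 -0.8  0.4] w 0.084 g 0.0
[ 0.6195 -0.355   0.075 ] bar at [ 0.6378 -0.3563] area 22 rel [18.3 -1.3]
[ 0.5195 -0.358   0.075 ] bar at [ 0.5375 -0.3607] area 24 rel [18.  -2.7]
t 66.65 pos [0.4738 0.1318 0.2165] a -1.2 tilt 0.6 F [-0.   0.1 -0.2] w 0.0838 g 0.0
turn [-0.0028 -0.0017 -0.0009] rows@.055: 1.0 shift [-0.0015  0.0035  0.315 ] rows@.1: 4.0
```

```bash
python3 -m pendant '[[[-0.001,0.005,0,-0.003,-0.0017,0],[0,0,0.09,0,0,0],[0,0,0.09,0,0,0],[0,0,0.08,0,0,0],[0,0,0.045,0,0,0],[0,0,0.011,0,0,0],[0,0,0,0,0,0]]]' 84| grep -E "pos|force|wid"
python3 -m pendant '[[[0,0,0,0,0,0],[0,0,0,0,0,0],[0,0,0,0,0,0],[0,0,0,0,0,0]]]' 50 45| grep -E "pos|force|wid"
python3 -m pendant '[[[0,0,-0.03,0,0,0],[0,0,-0.09,0,0,0],[0,0,-0.09,0,0,0],[0,0,-0.09,0,0,0],[0,0,0,0,0,0]]]'| grep -E "pos|force|wid"
python3 go.py .4195 -.3605 .21 2
```

```text
position: [0.4771, 0.1328, 0.0593]
wrist_force: [0.5, -0.3, 1.1]
grip_width: 0.0841
grip_force: 0.0
position: [0.4775, 0.1335, 0.0602]
wrist_force: [0.1, -0.3, 7.2]
grip_width: 0.0591
grip_force: 48.6
position: [0.4791, 0.1333, 0.213]
wrist_force: [1.1, -0.2, -1.7]
grip_width: 0.0587
grip_force: 49.3
t 68.65 pos [0.4791 0.1333 0.213 ] a -1.0 tilt 0.6 F [ 1.1 -0.2 -1.7] w 0.0587 g 49.3
turn [ 0.0031 -0.0014 -0.0167] rows@.055: 1.0 shift [-0.9828 -0.1536  0.0061] rows@.1: 10.0
```

```bash
python3 -m pendant '[[[0,0,0,0.003,-0.001,-0.0167],[-0.0983,-0.0154,0,0,0,0],[-0.0983,-0.0154,0,0,0,0],[-0.0983,-0.0154,0,0,0,0],[-0.0983,-0.0154,0,0,0,0],[-0.0983,-0.0154,0,0,0,0],[-0.0983,-0.0154,0,0,0,0],[-0.0983,-0.0154,0,0,0,0],[-0.0983,-0.0154,0,0,0,0],[-0.0983,-0.0154,0,0,0,0],[-0.0983,-0.0154,0,0,0,0],[0,0,0,0,0,0]]]'| grep -E "pos|force|wid"
python3 -m pendant '[[[0,0,0,0,0,0]]]' >/dev/null
python3 go.py .4195 -.3605 .036 2
```

```text
position: [0.4122, -0.3659, 0.2096]
wrist_force: [-0.2, -0.1, -1.8]
grip_width: 0.0588
grip_force: 49.4
t 70.28 pos [ 0.4161 -0.3598  0.2093] a 2.0 tilt 0.6 F [ 0.6  1.1 -1.7] w 0.0592 g 49.4
turn [-0.0031 -0.0001 -0.0002] rows@.055: 1.0 shift [-0.0016  0.0067  0.3465] rows@.1: 4.0
```

```bash
python3 -m pendant '[[[0,0.005,0,-0.003,0,0],[0,0,0.09,0,0,0],[0,0,0.09,0,0,0],[0,0,0.09,0,0,0],[0,0,0.05,0,0,0],[0,0,0.022,0,0,0],[0,0,0.006,0,0,0],[0,0,0,0,0,0]]]'| grep -E "pos|force|wid"
python3 -m pendant '[[[0,0,0.003,0,0,0],[0,0,0,0,0,0]]]'| grep -E "pos|force"
python3 -m pendant '[[[0,0,0.003,0,0,0],[0,0,0,0,0,0]]]'| grep -E "pos|force"
```

```text
position: [0.4202, -0.3614, 0.0375]
wrist_force: [0.8, 0.4, -1.4]
grip_width: 0.0593
grip_force: 49.4
position: [0.4196, -0.3613, 0.0355]
wrist_force: [0.3, 0.5, -2.3]
grip_force: 49.4
position: [0.4196, -0.3616, 0.0353]
wrist_force: [-1.9, 2.6, 8.1]
grip_force: 50.4
```

```bash
python3 -m pendant '[[[0,0,0,0,0,0],[0,0,0,0,0,0],[0,0,0,0,0,0],[0,0,0,0,0,0],[0,0,-0.06,0,0,0],[0,0,-0.1,0,0,0],[0,0,-0.1,0,0,0],[0,0,-0.1,0,0,0],[0,0,0,0,0,0]]]' 74| grep -E "pos|force|wid"
python3 go.py .4695 -.151 .2 -1
```

```text
position: [0.4206, -0.3634, 0.2179]
wrist_force: [-0.4, -0.5, 0.2]
grip_width: 0.0738
grip_force: 0.0
t 72.9 pos [ 0.4206 -0.3634  0.2179] a 2.0 tilt 0.7 F [-0.4 -0.5  0.2] w 0.0738 g 0.0
turn [0.0026 0.0026 0.0167] rows@.055: 1.0 shift [0.4265 0.0903 0.0357] rows@.1: 5.0
```

```bash
python3 -m pendant '[[[0,0,0,0.0026,0.0026,0.0167],[0.0853,0.018,0,0,0,0],[0.0853,0.018,0,0,0,0],[0.0853,0.018,0,0,0,0],[0.0853,0.018,0,0,0,0],[0.0853,0.018,0,0,0,0],[0,0,0,0,0,0],[0,0,0,0,0,0]]]' 45 >/dev/null
python3 chk.py top .6195 -.355 .075 .5195 -.358 .075 .4195 -.361 .075
python3 chk.py scene .6195 -.355 .075 .5195 -.358 .075 .4195 -.361 .075
python3 go.py .4695 -.151 .067 -1
```

```text
t 73.9 pos [ 0.4671 -0.1486  0.2137] a -1.0 tilt 0.6 F [-0.3 -0.   0. ] w 0.0445 g 0.0
[ 0.5195 -0.358   0.075 ] bar at [ 0.5376 -0.3606] area 24 rel [18.1 -2.6]
[ 0.4195 -0.361   0.075 ] bar at [ 0.4379 -0.3627] area 24 rel [18.4 -1.7]
t 73.95 pos [ 0.467  -0.1495  0.214 ] a -1.1 tilt 0.6 F [-0.4  0.  -0. ] w 0.0447 g 0.0
[ 0.6195 -0.355   0.075 ] bar at [ 0.6353 -0.3564] area 17 rel [15.8 -1.4]
[ 0.5195 -0.358   0.075 ] bar at [ 0.5368 -0.3613] area 14 rel [17.3 -3.3]
[ 0.4195 -0.361   0.075 ] bar at [ 0.4353 -0.3634] area 10 rel [15.8 -2.4]
t 74.0 pos [ 0.467  -0.1498  0.2141] a -1.2 tilt 0.5 F [-0.6 -0.5  0.3] w 0.0442 g 0.0
turn [-0.0025 -0.0017 -0.0009] rows@.055: 1.0 shift [-0.0023  0.0051  0.2942] rows@.1: 3.0
```

```bash
python3 -m pendant '[[[-0.002,0.004,0.09,-0.0025,-0.0015,0],[0,0,0.09,0,0,0],[0,0,0.08,0,0,0],[0,0,0.034,0,0,0],[0,0,0,0,0,0]]]' >/dev/null
python3 -m pendant '[[[0,0,0,0,0,0],[0,0,0,0,0,0],[0,0,0,0,0,0]]]' 5 40 | grep -E "pos|force|wid"
python3 -m pendant '[[[0,0.004,0,0,0,0],[0,0.009,0,0,0,0],[0,0.014,0,0,0,0],[0,0.018,0,0,0,0],[0,0.02,0,0,0,0],[0,0.02,0,0,0,0],[0,0.02,0,0,0,0],[0,0.02,0,0,0,0],[0,0.02,0,0,0,0],[0,0.02,0,0,0,0],[0,0.016,0,0,0,0],[0,0.008,0,0,0,0]]]'| grep -E "pos|force|wid"
python3 -m pendant '[[[0,0.005,0,0,0,0],[0,0.005,0,0,0,0],[0,0,0,0,0,0]]]'| grep -E "pos|force|wid"
python3 -m pendant '[[[0,0.005,0,0,0,0],[0,0.005,0,0,0,0],[0,0,0,0,0,0]]]'| grep -E "pos|force|wid"
```

```text
position: [0.4707, -0.1496, 0.069]
wrist_force: [0.0, -0.2, 6.0]
grip_width: 0.0136
grip_force: 40.8
position: [0.5643, -0.1511, 0.069]
wrist_force: [-3.5, 0.1, 6.8]
grip_width: 0.0134
grip_force: 41.1
position: [0.5675, -0.1512, 0.069]
wrist_force: [-6.0, 1.0, 9.6]
grip_width: 0.0129
grip_force: 41.3
position: [0.5674, -0.1512, 0.069]
wrist_force: [-17.2, 2.0, 16.8]
grip_width: 0.0136
grip_force: 43.7
```

Fully in. I'll unload, release, rise clear and check.

```bash
python3 -m pendant '[[[0,-0.009,0,0,0,0],[0,0,0,0,0,0]]]' >/dev/null
python3 -m pendant '[[[0,0,0,0,0,0],[0,0,0,0,0,0],[0,0,0,0,0,0],[0,0,-0.08,0,0,0],[0,0,-0.1,0,0,0],[0,0,-0.1,0,0,0],[0,0,-0.05,0,0,0],[0,0,0,0,0,0],[0,0,0,0,0,0],[0,0,0,0,0,0],[0,0,0,0,0,0]]]' 45
python3 chk.py scene .6195 -.355 .075 .5195 -.358 .075 .4195 -.361 .075
python3 - <<'E'
from h import *
c=shot("wrist","w11.png");h=cv2.cvtColor(c["pixels"],cv2.COLOR_BGR2HSV)
m=(h[...,0]>5)&(h[...,0]<14)&(h[...,1]>200)&(h[...,2]>150)
n,l,s,ce=cv2.connectedComponentsWithStats(m.astype(np.uint8))
for i in range(1,n):
    if s[i,4]>60: print(s[i],ray(c,ce[i],.1).round(4))
E
```

```text
clock: 78.88
position: [0.5689, -0.1505, 0.2312]
ee_rot: [[0.017, 1.0, -0.001], [1.0, -0.017, 0.002], [0.002, -0.001, -1.0]]
wrist_force: [0.6, 0.4, 0.4]
grip_width: 0.0448
grip_force: 0.0
t 78.88 pos [ 0.5689 -0.1505  0.2312] a -1.0 tilt 0.1 F [0.6 0.4 0.4] w 0.0448 g 0.0
[ 0.6195 -0.355   0.075 ] bar at [ 0.6353 -0.3564] area 17 rel [15.8 -1.4]
[ 0.5195 -0.358   0.075 ] bar at [ 0.536  -0.3612] area 15 rel [16.5 -3.2]
```

```bash
sed -i 's/s\[i,4\]<8/s[i,4]<3/' chk.py; for k in scene top; do python3 chk.py $k .6195 -.355 .075 .5195 -.358 .075 .4195 -.361 .075; done
python3 - <<'E'
from h import *
# handle tab top colour near expected fully-in place, from the wrist
c=shot("wrist")
for x in np.arange(.545,.592,.004):
    u,v=proj(c,(x,-.15,.1)).round().astype(int); print(round(x,3),c["pixels"][v,u])
E
```

```text
t 78.97 pos [ 0.5691 -0.1507  0.2318] a -1.0 tilt 0.1 F [ 0.  -0.1  0.1] w 0.0449 g 0.0
[ 0.6195 -0.355   0.075 ] bar at [ 0.6353 -0.3564] area 17 rel [15.8 -1.4]
[ 0.6195 -0.355   0.075 ] bar at [ 0.6632 -0.3317] area 3 rel [43.7 23.3]
[ 0.5195 -0.358   0.075 ] bar at [ 0.5368 -0.3613] area 14 rel [17.3 -3.3]
[ 0.5195 -0.358   0.075 ] bar at [ 0.5615 -0.3443] area 4 rel [42.  13.7]
t 79.03 pos [ 0.5692 -0.1508  0.232 ] a -1.0 tilt 0.1 F [ 0.6  0.4 -0.5] w 0.0451 g 0.0
[ 0.6195 -0.355   0.075 ] bar at [ 0.6377 -0.3561] area 22 rel [18.2 -1.1]
[ 0.5195 -0.358   0.075 ] bar at [ 0.5375 -0.3607] area 24 rel [18.  -2.7]
[ 0.4195 -0.361   0.075 ] bar at [ 0.4373 -0.3631] area 24 rel [17.8 -2.1]
0.545 [ 71 105 153]
0.549 [ 71 104 147]
0.553 [190 191 201]
0.557 [201 205 215]
0.561 [72 76 89]
0.565 [ 41  65 108]
0.569 [ 31  61 105]
0.573 [ 44  62 107]
0.577 [206 207 216]
0.581 [199 201 210]
0.585 [177 183 197]
0.589 [ 74 104 150]
```

All three are in the tray (the third is hidden only in the scene view), the handle is at about 0.569 (fully in), and the robot is clear.

```bash
python3 -c "
from plant import workorder
print(workorder.hand_in())"
```

```text
the job is handed in; nothing more can be done
None
```

I handed the job in at 79 s: all three spools were scanned facing the scanner and now stand upright in the blue tray, the empty carriage is fully in, and no bystander was touched as far as I could tell; the judge returned no result.

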